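Make up a carving kit and a hand-printing kit

ROBOT

A 6-joint arm with a two-finger parallel gripper is mounted at the origin on a cart in front of the work surface, level with it; the furniture and walls round the work are solid. World frame = base frame: x ahead of the robot, y to its left, z up, the work surface at z = 0. Lengths are in m, angles in rad, forces in N, time in s.
With the tool pointing down it reaches from about 0.3 to 0.85 m from the base axis. Payload 5.4 kg.
Tool frame: the origin (TCP) lies at the very end of the fingers, on their centre line; the grasp point (between the pads) lies 19 mm behind it (r.grip_point_offset is the z of the grasp point in the tool frame, in m); z points along the fingers, y is the direction in which the jaws open and shut (so a half turn about z gives the same grasp; the last joint's range is limited). The gripper opens to 85 mm and grips with 20 to 120 N. Pads are 22 mm wide; open, the fingers measure 114 mm over their backs; the gripper's body (76 mm by 85 mm) begins 54 mm behind the grasp point. The pads swing forward as they close: fully open they stand 13 mm farther back than shut.
Start: joints at [1.106, 0.158, 1.597, -0, 1.386, -0.21], TCP at [0.145, 0.556, 0.231] pointing down, gripper open.
Joint ranges: [-2.91, 2.91], [-0.94, 2.29], [0.18, 2.7], [-1.29, 4.43], [0.17, 2.64], [-3, 3]. Speed limits (rad/s): [2.57, 2.57, 3.14, 3.14, 3.14, 3.14].

INTERFACE

Orientations are given as a unit quaternion [w, x, y, z].
In Python, from bench import r gives the robot as it stands.
- The arm moves only by the shell command python3 -m creep 'ROWS' [FORCE]. ROWS is JSON, a list of rows, each a list of 7 numbers: the shift along the tool's x, y, z in mm, then the turn, a rotation vector about the tool's x, y, z in degrees, then the closure in counts, from 0 (fully open) to 255 (shut). A call has 1 to 10 rows; each row shifts and turns the commanded pose from where the row before left it, along the tool's axes as they then stand; what a row does not reach is not made up. A row lasts 1/12 s, in which the tool goes at most 41.7 mm and 7.16 degrees, less where a joint would pass 70% of its speed; a pose out of reach is approached as far as the arm can. A call is refused whole if a number of a shift passes 41.7 or a number of a turn 7.16, either way. A call with a gripper value outside its range is refused whole. The fingers move at their own pace and stop on an object; FORCE is the grip in N (left out, the last holds). Time passes only in rows, so rows that do not move let the fingers close. It gives the time, the measured TCP pose, the force and the opening at its end, in the units of the state.
- r.state(): the state, without advancing time (a new reading comes with each control period).
- r.camera(name): name is "side" or "top" or "wrist"; returns a dict with "frame" (384x512x3 uint8, red, green, blue), "fovy" (degrees; the focal length in pixels is half the picture's height over the tangent of half this angle, whatever the lens; pixels are square), "cx", "cy" (the principal point, pixels), "rvec" (rotation vector, rad) and "tvec" (3), from world to camera coordinates, as OpenCV has them; the wrist camera has in their place "mount" (4x4, takes a point from camera to tool coordinates, whose origin is the TCP and whose axes are the flange's). Camera axes: x right, y down, z forward; pixel columns grow to the right and rows downward; lengths in m; the calibration is good to about 2 mm. The wrist camera is an equidistant fisheye: a pixel r from the principal point sees the ray r / f radians off the axis. A picture is of the moment at which its call begins: read the wrist's pose just before it. There is no depth.
- r.sign_off(): hands the job in, once; it reports no verdict.
Trained networks look in a picture, given as the dict that the camera call returned (one of the last four; its "shot" number tells which), for a name from the list of things; names that differ only in an ending like _2 or _b are one class to them, and where a whole thing is asked for, a point or a joint stands for the part that bears it (a point fixed in the world has none). Each returns a list of dicts, best first, with "p" (0 to 1); they miss things now and then, are a little off and sometimes report something else, mostly with a low value. They report only what shows in the picture. A call takes as long as a camera call. They do not tell look-alikes from the thing itself.
- r.boxes_of(picture, label): "position" ([x, y, z] in m, in world coordinates, good to about 4 mm: the middle of the surface that is visible of it).
The state is a dict: "clock": time; "qpos": joint angles; "joint_velocities": joint speeds; "joint_torque": joint torques, N m; "eef_pos": TCP position; "ee_rot": TCP orientation; "wrist_force": force on the tool from outside, world axes, zero at the start; "torque": the same for the moment, N m; "gripper_width": opening from 0.0 (shut) to 1.0 (fully open).
Only numpy, scipy, OpenCV 4.12 (cv2) and the standard library are available. Lean on these libraries where they do the work, as an engineer would, in place of code of your own. Each camera call takes 0.05 s, during which the arm holds its last target.

TASK

Make up two kits from the stock on the bench. The three-bay tray is the carving kit: lay the gouge flat in its long bay, the sanding block in the bigger of its two short bays and the eraser in the smaller one. The two-bay tray is the hand-printing kit: lay the wooden burnishing rod, which pulls forward out of the spring clips of its stand, in the narrower long bay and the paint tube in the wider one; leave the roll of tape and the round baren where they are.

Things in the scene. Friction and masses are not known exactly. Their poses are not given: they have to be found in the camera images.
- gouge_mid (a point): Lino gouge, 137 mm long, 25 mm wide and high, 45 g; the point is at mid length, 12.5 mm above its underside. Its x axis runs from the brown wooden mushroom handle (x -68 to -3 mm, up to 25 mm thick, tapering to the blade) to the thin steel blade (x 5 to 69 mm). Grip the handle about x = -38 mm. It may lie either way round in the bay.
- block_mid (a point): Cork sanding block, plain brown, 40 x 70 x 30 mm (x, y, z), 60 g, lying flat; this point is its centre, 15 mm up.
- eraser_mid (a point): Small eraser in a sleeve, 21 x 45 x 13 mm (x, y, z), 20 g, lying flat; this point is its centre, 6.5 mm up.
- tube_mid (a point): Metal paint tube, 128 x 35 x 26 mm (x, y, z), 70 g; the point is at mid length, 13 mm above its underside. Its x axis runs from the round black cap (x -64 to -50 mm) over the full body (x -50 to -13 mm, 30 mm wide, 26 mm high; grip about x = -30 mm) to the flat folded end. It may lie either way round in the bay.
- rod_mid (a point): Round burnishing rod of pale wood, 140 mm long along its y axis, 18 mm in diameter with 22 mm knobs on the last 16 mm at both ends, 70 g; this point is its centre. At the start it is held level in the two clips of the stand, its axis 75 mm above the bench; grip it at its middle from above.
- clip_stand: Fixed wooden stand, foot 70 x 130 x 12 mm, origin at the underside below the rod's middle; rod along its y at x 0, z 75 mm. Two posts (90 mm high, at x 15 to 27 mm) bear sprung steel C clips, 12 mm wide, at y -42 and +42 mm, open to -x (towards the robot at zero yaw); between them 70 mm of rod are free. Pulled level along -x with 3 to 12 N the rod snaps out and is clear after 35 mm.
- carving_tray: Fixed plywood tray 120 x 170 mm (x, y), origin at the centre of its underside, x away from the robot at zero yaw; floor 4 mm, rims and dividers 4 mm thick, 9 mm high over the bench. Near the robot a long bay 46 x 162 mm centred at x -33, y 0 mm. Behind it two short bays: the bigger 62 x 96 mm centred at x 25, y 33 mm; the smaller 62 x 62 mm centred at x 25, y -50 mm.
- printing_tray: Fixed plywood tray 120 x 170 mm (x, y), origin at the centre of its underside, x away from the robot at zero yaw; floor 4 mm, rims and dividers 4 mm thick, 9 mm high over the bench. Near the robot a long bay 46 x 162 mm centred at x -33, y 0 mm. Behind it one wider long bay 62 x 162 mm centred at x 25, y 0 mm. No other divider.
- tape: Bystander: roll of masking tape lying flat behind the work, 96 mm across, 25 mm high. Origin: centre of its underside. Leave it.
- baren: Bystander: baren, a flat black hand-rubbing disc with a pale bow handle, 108 mm across, 34 mm high, behind the work. Origin: centre of its underside. Leave it.
Things that resemble listed ones, but are neither listed nor needed, are in the scene too. Leave any pink look-alike of the part that bears rod_mid alone. Leave any red look-alike of the part that bears tube_mid alone.

How it is judged:
At the end, for the whole second after the job is handed in: Gouge, block and eraser in their bays of the three-bay tray, rod and tube in theirs of the two-bay tray: each wholly inside its bay, down on the floor (centre within 4 mm, gouge and tube 6 mm, of resting height), released, at rest; tape and baren moved less than 20 mm (x of gouge_mid in the frame of carving_tray between -0.048 and -0.018 m and y of gouge_mid in the frame of carving_tray between -0.0135 and 0.0135 m and z of gouge_mid in the frame of carving_tray between 0.0105 and 0.0225 m and x of block_mid in the frame of carving_tray between 0.011 and 0.039 m and y of block_mid in the frame of carving_tray between 0.018 and 0.048 m and z of block_mid in the frame of carving_tray between 0.015 and 0.023 m and x of eraser_mid in the frame of carving_tray between 0.0025 and 0.0475 m and y of eraser_mid in the frame of carving_tray between -0.0615 and -0.0385 m and z of eraser_mid in the frame of carving_tray between 0.0065 and 0.0145 m and x of rod_mid in the frame of printing_tray between -0.0475 and -0.0185 m and y of rod_mid in the frame of printing_tray between -0.014 and 0.014 m and z of rod_mid in the frame of printing_tray between 0.011 and 0.019 m and x of tube_mid in the frame of printing_tray between 0.008 and 0.042 m and y of tube_mid in the frame of printing_tray between -0.018 and 0.018 m and z of tube_mid in the frame of printing_tray between 0.011 and 0.023 m and linear speed of each of gouge, block, eraser, rod, tube below 0.02 m/s and distance of each of tape, baren from where it was at the start of the episode below 0.02 m); the robot touches nothing.
It fails at once if the tape is pushed away (distance of tape from where it was at the start of the episode above 0.02 m).
It fails at once if the baren is pushed away (distance of baren from where it was at the start of the episode above 0.02 m).
It also fails if it takes over 122 s, if anything falls off the work surface, if the arm or the gripper's body presses on something with over 40 N, if the wrist force passes 120 N, or if a joint passes its speed limit or range.

## Working session

There is one attempt and no reset: what is moved stays moved. The work goes in short steps, Python scripts to look and compute and a shell command to move; the robot and the scene stay as the last step left them, time stands still between calls to the robot, and variables do not carry over. Pictures are saved under pics/ and viewed, and the job is handed in when it is done.

```bash
ls; mkdir -p pics; cat > h.py <<'E'
import numpy as np, cv2
from bench import r
from scipy.spatial.transform import Rotation as R
def save(c,n,scale=1):
    f=c["frame"][:,:,::-1]
    if scale!=1: f=cv2.resize(f,None,fx=scale,fy=scale)
    cv2.imwrite("pics/"+n+".png",f)
E
python3 - <<'E'
from h import *
s=r.state(); print(s)
for n in ["side","top","wrist"]:
    c=r.camera(n); save(c,n+"0",1.5)
    print(n,{k:v for k,v in c.items() if k!="frame"})
    for l in ["gouge_mid","block_mid","eraser_mid","tube_mid","rod_mid","clip_stand","carving_tray","printing_tray","tape","baren"]:
        print(l,[(round(d["p"],2),np.round(d["position"],3).tolist()) for d in r.boxes_of(c,l)])
E
```

```text
pics
{'clock': 0.0, 'qpos': array([ 1.10589342e+00,  1.59086491e-01,  1.59823236e+00,  1.05650528e-05,
        1.38617512e+00, -2.10095299e-01]), 'joint_velocities': array([-0.00152683,  0.00164764, -0.00177007, -0.00016673,  0.00122604,
        0.00033195]), 'joint_torque': array([ 2.25433381e-03, -3.95989215e+01, -3.31437349e+01,  3.32183015e-05,
        8.25546827e-03,  4.26894735e-05]), 'eef_pos': array([0.14467665, 0.55588793, 0.23029579]), 'ee_rot': array([-3.19689061e-04,  1.27060331e-01,  9.91894535e-01, -8.95309122e-04]), 'wrist_force': array([-0.56771629, -0.07879251,  0.1519429 ]), 'torque': array([-0.00216005,  0.00096074, -0.0747091 ]), 'gripper_width': 1.001996536588411}
side {'fovy': 45.31922724310546, 'cx': 250.93148719409552, 'cy': 191.76798231330898, 'rvec': array([ 2.26688854, -0.51705745,  0.21930229]), 'tvec': array([-0.51855422,  0.16634052,  1.10262007]), 'shot': 1}
gouge_mid [(0.73, [0.4, -0.366, 0.018])]
block_mid [(0.92, [0.488, -0.024, 0.029])]
eraser_mid [(0.7, [0.468, -0.124, 0.012])]
tube_mid [(0.88, [0.453, -0.24, 0.013]), (0.68, [0.304, 0.188, 0.014])]
[... 910 characters left out ...]
ren [(0.83, [0.787, 0.055, 0.009])]
wrist {'fovy': 65.70646984690485, 'cx': 254.5228025303572, 'cy': 191.46490051842758, 'mount': array([[ 1.16620025e-03, -9.55155179e-01, -2.96103402e-01,
         7.66570421e-02],
       [ 9.99999015e-01,  1.34501741e-03, -4.00202233e-04,
         1.06144189e-04],
       [ 7.80519464e-04, -2.96102643e-01,  9.55155807e-01,
        -1.42229469e-01],
       [ 0.00000000e+00,  0.00000000e+00,  0.00000000e+00,
         1.00000000e+00]]), 'shot': 3}
gouge_mid []
block_mid []
eraser_mid []
tube_mid [(0.73, [0.27, 0.238, -0.001]), (0.45, [0.457, -0.227, 0.007])]
rod_mid [(0.75, [0.357, -0.018, 0.018])]
clip_stand []
carving_tray []
printing_tray []
tape []
baren []
```

View pics/side0.png

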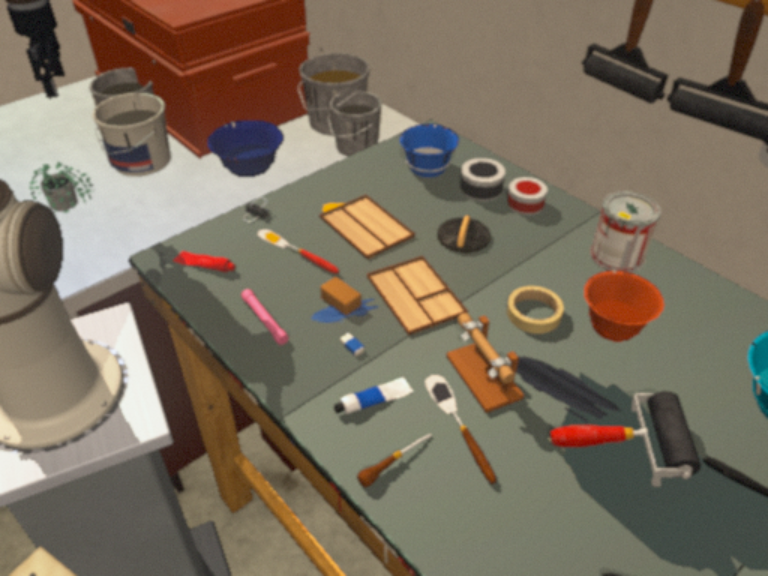

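View pics/top0.png

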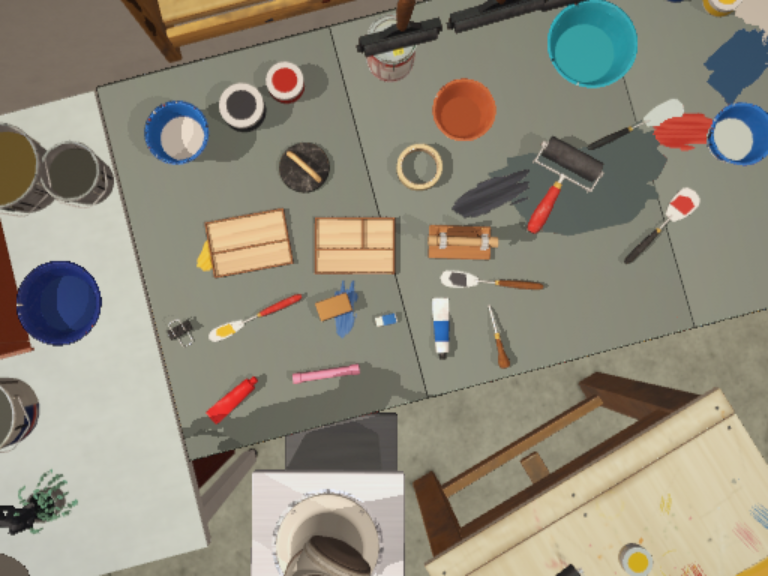

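View pics/wrist0.png

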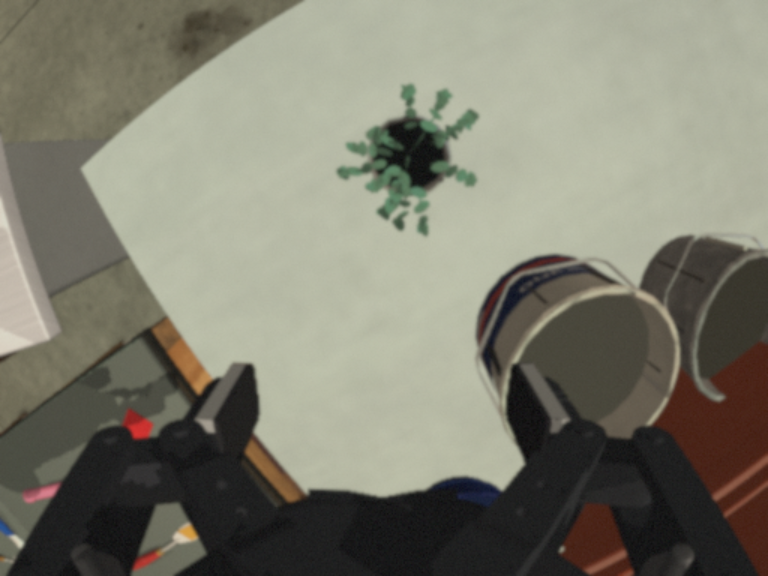

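The pictures show these candidates, at pixels of the enlarged top view:
- **Rod:** the pale wooden rod in the stand (463,241), or the pink rod on the bench (325,374). I choose the one in the stand.
- **Tube:** the blue/white metal tube with the black cap (441,328), or the red tube (232,398). I choose the blue/white one.
- **Gouge:** the brown-handled one (499,337), or the spatulas at (490,283), (255,317) and (660,225). I choose (499,337).
- **Block:** cork block (333,307).
- **Eraser:** (386,320).

Trays: the three-bay one is at (355,245), with its bigger bay on the left (+y). The two-bay one is at (249,243), slightly yawed.

Next I'll rectify the top view onto the bench as a close check.

```bash
cat >> h.py <<'E'
def cam_mats(c):
    f=192/np.tan(np.radians(c["fovy"])/2)
    K=np.array([[f,0,c["cx"]],[0,f,c["cy"]],[0,0,1.]])
    return K,R.from_rotvec(c["rvec"]).as_matrix(),np.array(c["tvec"])
def proj(c,P):
    K,Rm,t=cam_mats(c); q=(np.atleast_2d(P)@Rm.T+t)@K.T
    return q[:,:2]/q[:,2:]
def rect(c,z,x0,x1,y0,y1,s):
    # image: right = -y, up = +x ; s px per mm
    W=int((y1-y0)*1000*s);H=int((x1-x0)*1000*s)
    u,v=np.meshgrid(np.arange(W),np.arange(H))
    P=np.stack([x1-v/s/1000,y1-u/s/1000,np.full(u.shape,z)],-1).reshape(-1,3)
    q=proj(c,P).reshape(H,W,2).astype(np.float32)
    return cv2.remap(np.ascontiguousarray(c["frame"][:,:,::-1]),q[...,0],q[...,1],cv2.INTER_CUBIC)
def grid(im,x0,x1,y0,y1,s,step=0.05):
    im=im.copy()
    for x in np.arange(np.ceil(x0/step)*step,x1,step):
        v=int((x1-x)*1000*s); cv2.line(im,(0,v),(im.shape[1],v),(255,255,0),1); cv2.putText(im,"%.2f"%x,(0,v-2),0,.35,(0,255,255),1)
    for y in np.arange(np.ceil(y0/step)*step,y1,step):
        u=int((y1-y)*1000*s); cv2.line(im,(u,0),(u,im.shape[0]),(255,255,0),1); cv2.putText(im,"%.2f"%y,(u+2,10),0,.35,(0,255,255),1)
    return im
E
python3 - <<'E'
from h import *
c=r.camera("top"); np.save("top0.npy",c,allow_pickle=True)
a=(0.33,0.55,-0.42,0.08,1.55); cv2.imwrite("pics/ra.png",grid(rect(c,0.012,*a),*a))
a=(0.54,0.72,-0.35,0.28,1.25); cv2.imwrite("pics/rb.png",grid(rect(c,0.009,*a),*a))
E
```

```text
(no output)
```

View pics/ra.png

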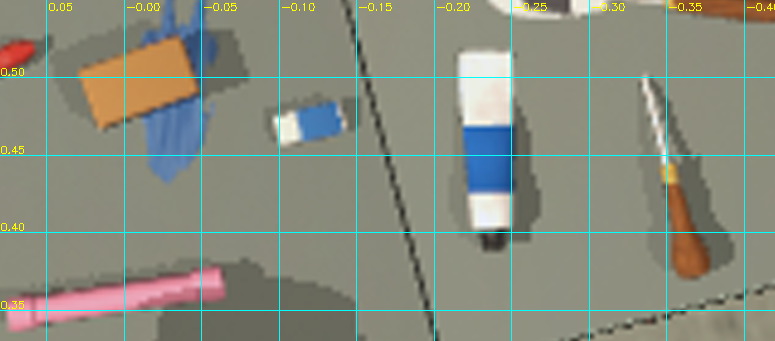

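View pics/rb.png

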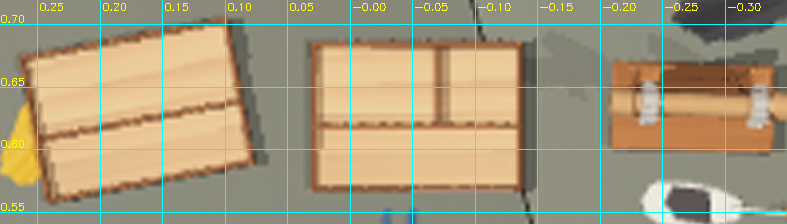

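```bash
cat > seg.py <<'E'
from h import *
c=np.load("top0.npy",allow_pickle=True).item()
s=2.
def seg(name,z,x0,x1,y0,y1,fn):
    im=rect(c,z,x0,x1,y0,y1,s); hsv=cv2.cvtColor(im,cv2.COLOR_BGR2HSV).astype(int); m=fn(hsv,im.astype(int)).astype(np.uint8)
    n,l,st,ce=cv2.connectedComponentsWithStats(m); k=1+st[1:,4].argmax(); m=(l==k).astype(np.uint8)
    cnt=max(cv2.findContours(m,0,2)[0],key=cv2.contourArea)
    (u,v),(w,h),a=cv2.minAreaRect(cnt)
    bx=cv2.boxPoints(((u,v),(w,h),a)); 
    P=np.c_[x1-bx[:,1]/s/1e3,y1-bx[:,0]/s/1e3]
    e=max([(P[1]-P[0]),(P[2]-P[1])],key=np.linalg.norm)
    print(name,"ctr",np.round([x1-v/s/1e3,y1-u/s/1e3],4),"size",round(w/s,1),round(h/s,1),"long-axis yaw deg",round(np.degrees(np.arctan2(e[1],e[0]))%180,1), "area-centroid",np.round([x1-ce[k][1]/s/1e3,y1-ce[k][0]/s/1e3],4))
    mm=im.copy(); cv2.drawContours(mm,[cnt],-1,(0,0,255),1); return mm
A=[]
brown=lambda h,b:(h[...,0]<22)&(h[...,1]>90)
A.append(seg("block",.03,.44,.55,-.08,.06,lambda h,b:(h[...,0]<22)&(h[...,1]>90)))
A.append(seg("eraser",.013,.44,.5,-.16,-.08,lambda h,b:(h[...,1]>110)&(h[...,0]>95)|(h[...,2]>165)))
A.append(seg("tube",.013,.37,.54,-.28,-.18,lambda h,b:((h[...,1]>110)&(h[...,0]>95))|(h[...,2]>150)|(h[...,2]<60)))
A.append(seg("gouge",.012,.36,.52,-.38,-.3,lambda h,b:((h[...,0]<24)&(h[...,1]>90))|(h[...,2]>160)))
A.append(seg("gougehandle",.012,.36,.52,-.38,-.3,lambda h,b:((h[...,0]<24)&(h[...,1]>90))))
A.append(seg("ctray",.009,.55,.71,-.16,.05,lambda h,b:(h[...,0]<24)&(h[...,1]>70)))
A.append(seg("ptray",.009,.54,.72,.06,.275,lambda h,b:(h[...,0]<22)&(h[...,1]>70)&(h[...,1]<190)))
A.append(seg("foot",.012,.58,.69,-.35,-.19,lambda h,b:(h[...,0]<18)&(h[...,1]>120)))
A.append(seg("rod",.084,.58,.69,-.37,-.19,lambda h,b:(h[...,0]<24)&(h[...,1]>50)&(h[...,2]>175)))
H=max(a.shape[0] for a in A)
cv2.imwrite("pics/seg.png",np.vstack([np.hstack([np.pad(a,((0,H-a.shape[0]),(0,4),(0,0))) for a in g])[:, :1600] if 0 else np.pad(np.hstack([np.pad(a,((0,H-a.shape[0]),(0,4),(0,0))) for a in g]),((0,0),(0,1700-sum(a.shape[1]+4 for a in g)),(0,0))) for g in (A[:5],A[5:])])[:, :1640][::1,::1])
im=cv2.imread("pics/seg.png"); cv2.imwrite("pics/seg.png",cv2.resize(im,None,fx=.48,fy=.48,interpolation=cv2.INTER_AREA))
E
python3 seg.py
```

```text
block ctr [ 0.4974 -0.01  ] size 41.4 70.5 long-axis yaw deg 110.1 area-centroid [ 0.4971 -0.0095]
eraser ctr [ 0.4709 -0.1197] size 21.3 45.8 long-axis yaw deg 104.3 area-centroid [ 0.4702 -0.1187]
tube ctr [ 0.4611 -0.2346] size 118.6 38.8 long-axis yaw deg 1.8 area-centroid [ 0.4647 -0.2343]
gouge ctr [ 0.4357 -0.3479] size 135.5 24.3 long-axis yaw deg 18.4 area-centroid [ 0.4177 -0.3567]
gougehandle ctr [ 0.4071 -0.3575] size 75.1 24.3 long-axis yaw deg 18.4 area-centroid [ 0.402  -0.3608]
ctray ctr [ 0.6275 -0.0532] size 171.5 123.0 long-axis yaw deg 90.0 area-centroid [ 0.627  -0.0532]
ptray ctr [0.6317 0.1724] size 122.6 176.4 long-axis yaw deg 100.8 area-centroid [0.6319 0.1709]
foot ctr [ 0.634  -0.2791] size 140.2 70.0 long-axis yaw deg 88.2 area-centroid [ 0.6335 -0.2735]
rod ctr [ 0.6163 -0.2635] size 123.5 43.5 long-axis yaw deg 88.5 area-centroid [ 0.6135 -0.2631]
```

View pics/seg.png

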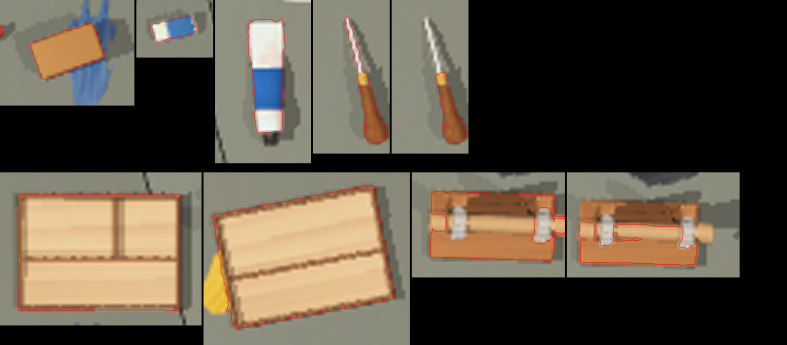

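```bash
cat >> h.py <<'E'
def plan(x,y,z,phi):
    s=r.state(); p=np.array(s["eef_pos"]); q=s["ee_rot"]; M=R.from_quat([q[1],q[2],q[3],q[0]]).as_matrix()
    cur=np.degrees(np.arctan2(M[1,1],M[0,1]))
    d=M.T@(np.array([x,y,z])-p)*1000
    tilt=np.degrees(np.arccos(-M[2,2])); 
    print("t%.2f"%s["clock"],"pos",np.round(p,4),"phi %.1f tilt %.2f"%(cur,tilt),"w %.3f"%s["gripper_width"],"F",np.round(s["wrist_force"],1),"q",np.round(s["qpos"],2))
    dphi=(phi-cur+180)%360-180
    Mz=M@R.from_rotvec([0,0,np.radians(-dphi)]).as_matrix()
    d2=Mz.T@(np.array([x,y,z])-p)*1000
    print("shift now mm",np.round(d,1),"turn z deg %.1f"%(-dphi),"| shift after turn",np.round(d2,1), "tool tilt fix rotvec deg", np.round(np.degrees(R.from_matrix(M.T@np.array([[-np.sin(np.radians(cur)),np.cos(np.radians(cur)),0],[np.cos(np.radians(cur)),np.sin(np.radians(cur)),0],[0,0,-1]]).T).as_rotvec()),2))
E
cat > plan.py <<'E'
import sys
from h import *
plan(*map(float,sys.argv[1:5]))
E
python3 plan.py 0.497 -0.010 0.13 20.1
```

```text
t1.70 pos [0.1449 0.5564 0.2313] phi 75.4 tilt 0.00 w 0.998 F [-0.6  0.3  0.2] q [ 1.11  0.16  1.6   0.    1.39 -0.21]
shift now mm [-483.5 -459.4  101.3] turn z deg 55.3 | shift after turn [-652.9  136.   101.3] tool tilt fix rotvec deg [ 0.  0. -0.]
```

```bash
python3 -m creep '[[-30,-28.7,0,0,0,0,60],[-30,-28.7,0,0,0,0,60],[-30,-28.7,0,0,0,0,60],[-30,-28.7,0,0,0,0,60],[-30,-28.7,0,0,0,0,60],[-30,-28.7,0,0,0,0,60],[-30,-28.7,0,0,0,0,60],[-30,-28.7,0,0,0,0,60]]' 40
python3 -m creep '[[-30,-28.7,0,0,0,0,60],[-30,-28.7,0,0,0,0,60],[-30,-28.7,0,0,0,0,60],[-30,-28.7,0,0,0,0,60],[-30,-28.7,0,0,0,0,60],[-30,-28.7,0,0,0,0,60],[-30,-28.7,0,0,0,0,60],[-30,-28.7,0,0,0,0,60]]'
python3 -m creep '[[0,0,12.5,0,0,6.9,60],[0,0,12.5,0,0,6.9,60],[0,0,12.5,0,0,6.9,60],[0,0,12.5,0,0,6.9,60],[0,0,12.5,0,0,6.9,60],[0,0,12.5,0,0,6.9,60],[0,0,12.5,0,0,6.9,60],[0,0,12.5,0,0,6.9,60],[0,0,0,0,0,0,60],[0,0,0,0,0,0,60]]'
python3 plan.py 0.497 -0.010 0.008 20.1
python3 -c "
from h import *
c=r.camera('wrist'); save(c,'w1',1.5)"
```

```text
clock: 2.37
eef_pos: [0.3199, 0.2721, 0.2316]
ee_rot: [0.0, 0.127, 0.992, 0.0]
wrist_force: [0.6, -0.1, 0.9]
gripper_width: 0.761
clock: 3.03
eef_pos: [0.4945, -0.0111, 0.2315]
ee_rot: [0.0, 0.127, 0.992, 0.0]
wrist_force: [0.2, 0.9, 0.4]
gripper_width: 0.764
clock: 3.87
eef_pos: [0.4932, -0.0088, 0.1309]
ee_rot: [-0.001, 0.571, 0.821, -0.0]
wrist_force: [0.3, 0.3, 0.2]
gripper_width: 0.768
t3.87 pos [ 0.4932 -0.0088  0.1309] phi 20.4 tilt 0.09 w 0.768 F [0.3 0.3 0.2] q [-0.26  0.05  1.92  0.    1.17 -0.62]
shift now mm [ -2.5   3.3 122.9] turn z deg 0.3 | shift after turn [ -2.5   3.3 122.9] tool tilt fix rotvec deg [-0.07 -0.05 -0.  ]
```

View pics/w1.png

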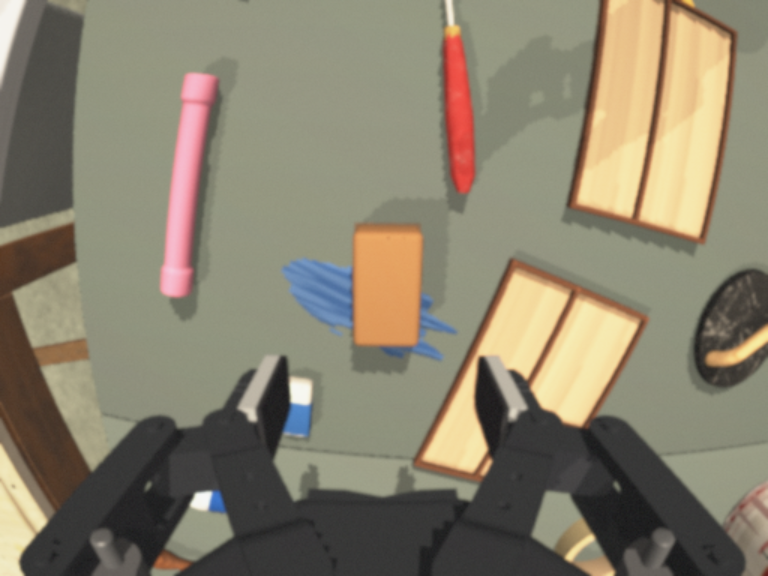

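```bash
cat >> h.py <<'E'
def wshot():
    s=r.state(); c=r.camera("wrist"); q=s["ee_rot"]
    T=np.eye(4); T[:3,:3]=R.from_quat([q[1],q[2],q[3],q[0]]).as_matrix(); T[:3,3]=s["eef_pos"]
    c["T"]=np.linalg.inv(T@np.array(c["mount"])); return c
_proj=proj
def proj(c,P):
    if "T" not in c: return _proj(c,P)
    P=np.atleast_2d(P); X=P@c["T"][:3,:3].T+c["T"][:3,3]
    f=192/np.tan(np.radians(c["fovy"])/2); rr=np.linalg.norm(X[:,:2],axis=1); th=np.arctan2(rr,X[:,2])
    return np.array([c["cx"],c["cy"]])+X[:,:2]/np.maximum(rr,1e-9)[:,None]*(f*th)[:,None]
def seg(c,name,z,x0,x1,y0,y1,fn,s=2.):
    im=rect(c,z,x0,x1,y0,y1,s); hsv=cv2.cvtColor(im,cv2.COLOR_BGR2HSV).astype(int); m=fn(hsv,im.astype(int)).astype(np.uint8)
    n,l,st,ce=cv2.connectedComponentsWithStats(m); k=1+st[1:,4].argmax(); m=(l==k).astype(np.uint8)
    cnt=max(cv2.findContours(m,0,2)[0],key=cv2.contourArea)
    (u,v),(w,h),a=cv2.minAreaRect(cnt); bx=cv2.boxPoints(((u,v),(w,h),a)); P=np.c_[x1-bx[:,1]/s/1e3,y1-bx[:,0]/s/1e3]
    e=max([(P[1]-P[0]),(P[2]-P[1])],key=np.linalg.norm)
    print(name,"ctr",np.round([x1-v/s/1e3,y1-u/s/1e3],4),"size",round(w/s,1),round(h/s,1),"long yaw",round(np.degrees(np.arctan2(e[1],e[0]))%180,1))
    cv2.drawContours(im,[cnt],-1,(0,0,255),1); return im
E
python3 - <<'E'
from h import *
c=wshot(); np.save("w1.npy",c,allow_pickle=True)
seg(c,"block",.03,.44,.55,-.08,.06,lambda h,b:(h[...,0]<22)&(h[...,1]>90))
a=(0.42,0.75,-0.16,0.3,1.6); cv2.imwrite("pics/wr1.png",grid(rect(c,0.009,*a),*a))
E
```

```text
block ctr [ 0.4946 -0.0075] size 39.4 73.9 long yaw 109.3
```

View pics/wr1.png

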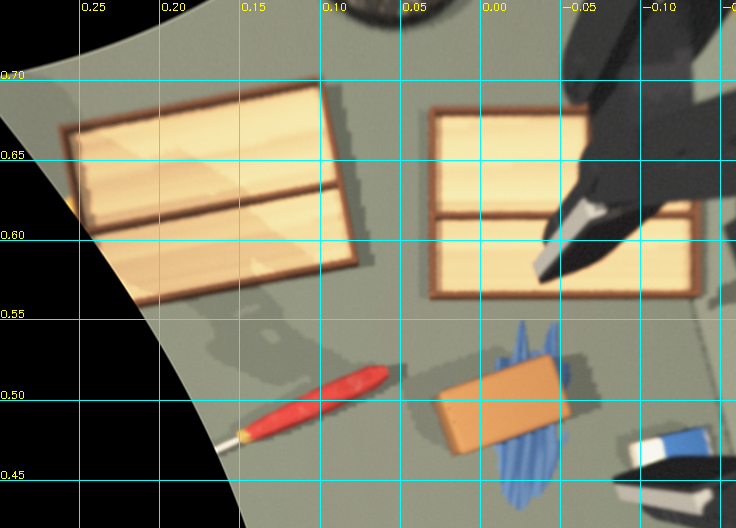

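```bash
python3 -m creep '[[-1,1.2,24,0,0,0,60],[-1,1.2,24,0,0,0,60],[0,0,24,0,0,0,60],[0,0,24,0,0,0,60],[0,0,16,0,0,0,60],[0,0,10,0,0,0,60],[0,0,0,0,0,0,60],[0,0,0,0,0,0,60]]'
python3 -m creep '[[0,0,0,0,0,0,255],[0,0,0,0,0,0,255],[0,0,0,0,0,0,255],[0,0,0,0,0,0,255],[0,0,0,0,0,0,255],[0,0,0,0,0,0,255]]' 40
python3 plan.py 0.651 -0.020 0.08 0
```

```text
clock: 4.63
eef_pos: [0.4973, -0.0102, 0.01]
ee_rot: [0.0, 0.572, 0.82, 0.0]
wrist_force: [-0.3, 0.1, 0.5]
gripper_width: 0.769
clock: 5.13
eef_pos: [0.4983, -0.0104, 0.011]
ee_rot: [0.002, 0.572, 0.82, 0.001]
wrist_force: [-1.0, 0.5, 6.7]
gripper_width: 0.46
t5.13 pos [ 0.4983 -0.0104  0.011 ] phi 20.2 tilt 0.19 w 0.460 F [-1.   0.5  6.7] q [-0.26  0.26  1.96  0.    0.91 -0.62]
shift now mm [-61.9 140.2 -68.5] turn z deg 20.2 | shift after turn [ -9.7 152.9 -68.5] tool tilt fix rotvec deg [ 0.16  0.11 -0.  ]
```

```bash
python3 -m creep '[[0,0,-23,0,0,0,255],[0,0,-23,0,0,6.7,255],[0,0,-23,0,0,6.7,255],[0,0,0,0,0,6.7,255],[-1.6,25.5,0,0,0,0,255],[-1.6,25.5,0,0,0,0,255],[-1.6,25.5,0,0,0,0,255],[-1.6,25.5,0,0,0,0,255],[-1.6,25.5,0,0,0,0,255],[-1.6,25.5,0,0,0,0,255]]'
python3 -m creep '[[0,0,0,0,0,0,255],[0,0,0,0,0,0,255]]'
python3 plan.py 0.651 -0.020 0.016 0
python3 -c "
from h import *
c=wshot(); save(c,'w2',1.5)"
```

```text
clock: 5.97
eef_pos: [0.6507, -0.0193, 0.0784]
ee_rot: [0.0, 0.706, 0.708, -0.0]
wrist_force: [0.9, -0.2, 0.4]
gripper_width: 0.456
clock: 6.13
eef_pos: [0.6502, -0.0194, 0.0781]
ee_rot: [-0.0, 0.706, 0.708, -0.0]
wrist_force: [-0.3, -0.6, -0.3]
gripper_width: 0.457
t6.13 pos [ 0.6502 -0.0194  0.0781] phi 0.1 tilt 0.00 w 0.457 F [-0.3 -0.6 -0.3] q [-0.22  0.5   1.49 -0.    1.15 -0.22]
shift now mm [-0.6  0.8 62.1] turn z deg 0.1 | shift after turn [-0.6  0.8 62.1] tool tilt fix rotvec deg [-0.  0.  0.]
```

View pics/w2.png

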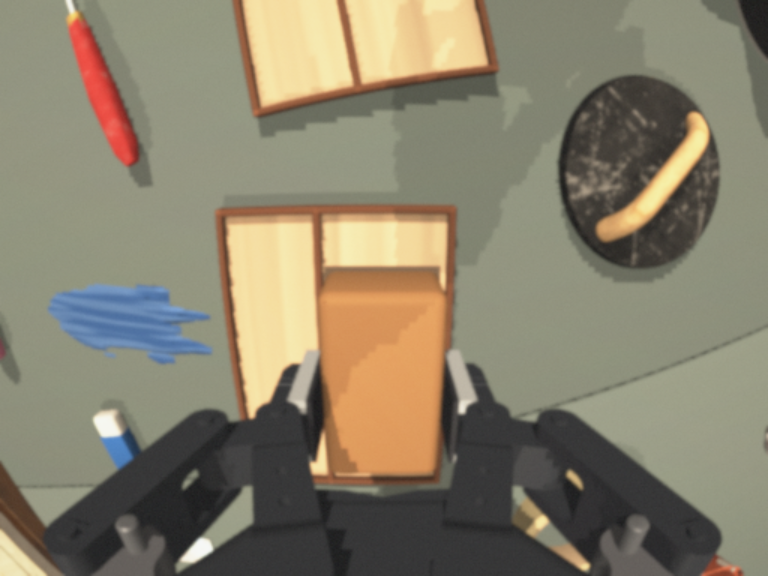

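```bash
python3 -m creep '[[0,1,20,0,0,0,255],[0,0,20,0,0,0,255],[0,0,15,0,0,0,255],[0,0,7.5,0,0,0,255],[0,0,0,0,0,0,255],[0,0,0,0,0,0,255]]'
python3 -m creep '[[0,0,0,0,0,0,100],[0,0,0,0,0,0,100],[0,0,0,0,0,0,100],[0,0,-20,0,0,0,90],[0,0,-25,0,0,0,90],[0,0,-25,0,0,0,90],[0,0,-25,0,0,0,90],[0,0,0,0,0,0,90]]'
python3 plan.py 0.470 -0.1187 0.13 14.3
python3 -c "
from h import *
c=wshot(); save(c,'w3',1.5)
for z in (.009,.034):
  seg(c,'block',.034,.6,.7,-.08,.03,lambda h,b:(h[...,0]<22)&(h[...,1]>130))
a=(0.54,0.72,-.15,.06,3); cv2.imwrite('pics/w3r.png',grid(rect(c,0.009,*a),*a))
"
```

```text
clock: 6.68
eef_pos: [0.6502, -0.0192, 0.0159]
ee_rot: [-0.0, 0.706, 0.708, -0.0]
wrist_force: [-0.3, 0.5, -0.9]
gripper_width: 0.457
clock: 7.35
eef_pos: [0.6546, -0.0201, 0.1177]
ee_rot: [0.005, 0.706, 0.708, 0.003]
wrist_force: [1.4, -1.0, 1.0]
gripper_width: 0.646
t7.35 pos [ 0.6546 -0.0201  0.1177] phi 0.1 tilt 0.63 w 0.646 F [ 1.4 -1.   1. ] q [-0.21  0.45  1.47  0.    1.21 -0.22]
shift now mm [ -98.3 -184.7  -14.1] turn z deg -14.2 | shift after turn [ -50.  -203.1  -14.1] tool tilt fix rotvec deg [ 0.62  0.14 -0.  ]
block ctr [ 0.6495 -0.016 ] size 38.0 72.0 long yaw 90.0
block ctr [ 0.6495 -0.016 ] size 38.0 72.0 long yaw 90.0
```

View pics/w3.png

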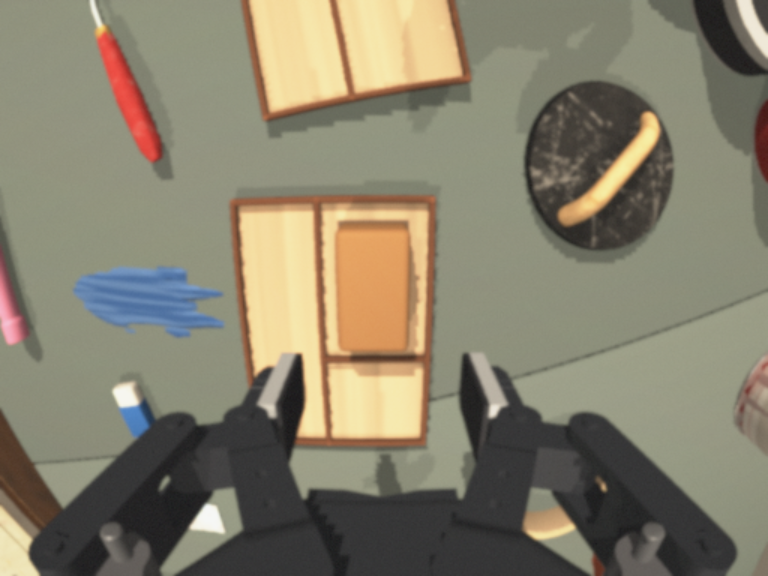

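View pics/w3r.png

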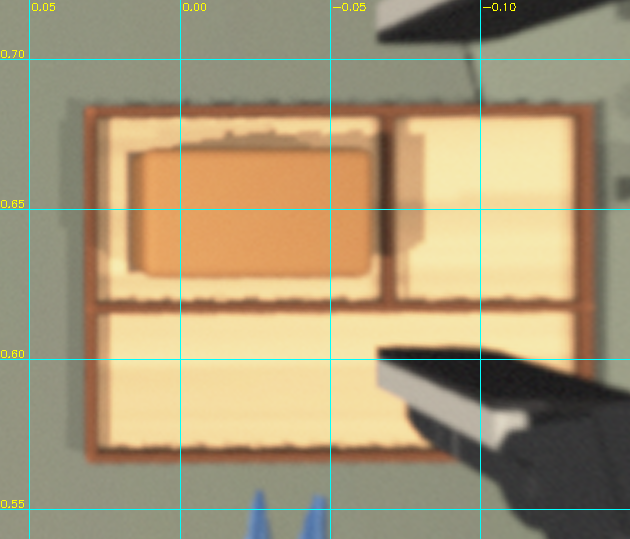

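```bash
python3 -m creep '[[0,0,-8,0,0,-7.1,100],[0,0,0,0,0,-7.1,100],[-6.2,-25.4,0,0,0,0,100],[-6.2,-25.4,0,0,0,0,100],[-6.2,-25.4,0,0,0,0,100],[-6.2,-25.4,0,0,0,0,100],[-6.2,-25.4,0,0,0,0,100],[-6.2,-25.4,0,0,0,0,100],[-6.2,-25.4,0,0,0,0,100],[-6.2,-25.4,0,0,0,0,100]]'
python3 -m creep '[[0,0,0,0,0,0,100],[0,0,0,0,0,0,100]]'
python3 - <<'E'
from h import *
c=wshot(); save(c,"w4")
seg(c,"eraser",.013,.44,.5,-.16,-.08,lambda h,b:(h[...,1]>110)&(h[...,0]>95)|(h[...,2]>165))
plan(.470,-.1187,.004,14.3)
E
```

```text
clock: 8.23
eef_pos: [0.464, -0.1175, 0.1175]
ee_rot: [-0.001, 0.614, 0.79, -0.0]
wrist_force: [0.6, -1.0, 0.4]
gripper_width: 0.611
clock: 8.4
eef_pos: [0.4647, -0.1176, 0.1178]
ee_rot: [-0.001, 0.614, 0.789, -0.0]
wrist_force: [0.6, 0.2, 0.8]
gripper_width: 0.607
eraser ctr [ 0.4684 -0.1184] size 20.6 46.6 long yaw 104.0
t8.45 pos [ 0.4657 -0.1175  0.1182] phi 14.2 tilt 0.05 w 0.611 F [-0.3 -0.2 -0.1] q [-0.5   0.03  1.97  0.    1.14 -0.75]
shift now mm [ -2.4   3.9 114.2] turn z deg -0.1 | shift after turn [ -2.4   3.9 114.2] tool tilt fix rotvec deg [-0.02 -0.04 -0.  ]
```

View pics/w4.png

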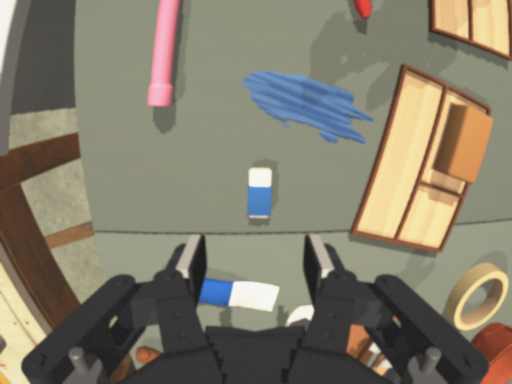

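```bash
python3 -m creep '[[-1.1,1.5,24,0,0,0,100],[-1.1,1.5,24,0,0,0,100],[0,0,24,0,0,0,100],[0,0,22,0,0,0,100],[0,0,14,0,0,0,100],[0,0,7,0,0,0,100],[0,0,0,0,0,0,100],[0,0,0,0,0,0,100]]'
python3 -m creep '[[0,0,0,0,0,0,255],[0,0,0,0,0,0,255],[0,0,0,0,0,0,255],[0,0,0,0,0,0,255],[0,0,0,0,0,0,255],[0,0,0,0,0,0,255]]' 30
python3 plan.py 0.6505 -0.1035 0.07 0
```

```text
clock: 9.12
eef_pos: [0.4701, -0.1188, 0.0039]
ee_rot: [0.0, 0.613, 0.79, 0.0]
wrist_force: [-0.8, -0.4, 0.4]
gripper_width: 0.612
clock: 9.62
eef_pos: [0.4706, -0.1195, 0.0051]
ee_rot: [0.001, 0.614, 0.79, 0.0]
wrist_force: [-0.7, 1.7, 5.7]
gripper_width: 0.232
t9.62 pos [ 0.4706 -0.1195  0.0051] phi 14.3 tilt 0.15 w 0.232 F [-0.7  1.7  5.7] q [-0.5   0.25  2.    0.    0.89 -0.75]
shift now mm [-29.  178.4 -64.5] turn z deg 14.3 | shift after turn [ 15.9 180.  -64.5] tool tilt fix rotvec deg [ 0.11  0.09 -0.  ]
```

```bash
python3 -m creep '[[0,0,-22,0,0,0,255],[0,0,-22,0,0,7.1,255],[0,0,-22,0,0,7.1,255],[2.3,25.7,0,0,0,0,255],[2.3,25.7,0,0,0,0,255],[2.3,25.7,0,0,0,0,255],[2.3,25.7,0,0,0,0,255],[2.3,25.7,0,0,0,0,255],[2.3,25.7,0,0,0,0,255],[2.3,25.7,0,0,0,0,255]]'
python3 -m creep '[[0,0,0,0,0,0,255],[0,0,0,0,0,0,255]]'
python3 - <<'E'
from h import *
c=wshot(); save(c,"w5",1.5)
plan(.6505,-.1035,.009,0)
E
```

```text
clock: 10.45
eef_pos: [0.6503, -0.1023, 0.0696]
ee_rot: [-0.0, 0.706, 0.708, -0.0]
wrist_force: [0.1, 0.0, 0.4]
gripper_width: 0.231
clock: 10.62
eef_pos: [0.6497, -0.1024, 0.0694]
ee_rot: [-0.0, 0.706, 0.708, -0.0]
wrist_force: [-0.9, 0.2, 0.0]
gripper_width: 0.227
t10.67 pos [ 0.6487 -0.1024  0.0693] phi 0.1 tilt 0.07 w 0.228 F [ 0.9 -0.7  0.2] q [-0.34  0.52  1.47 -0.    1.15 -0.34]
shift now mm [-1.1  1.8 60.3] turn z deg 0.1 | shift after turn [-1.1  1.8 60.3] tool tilt fix rotvec deg [-0.07 -0.01 -0.  ]
```

View pics/w5.png

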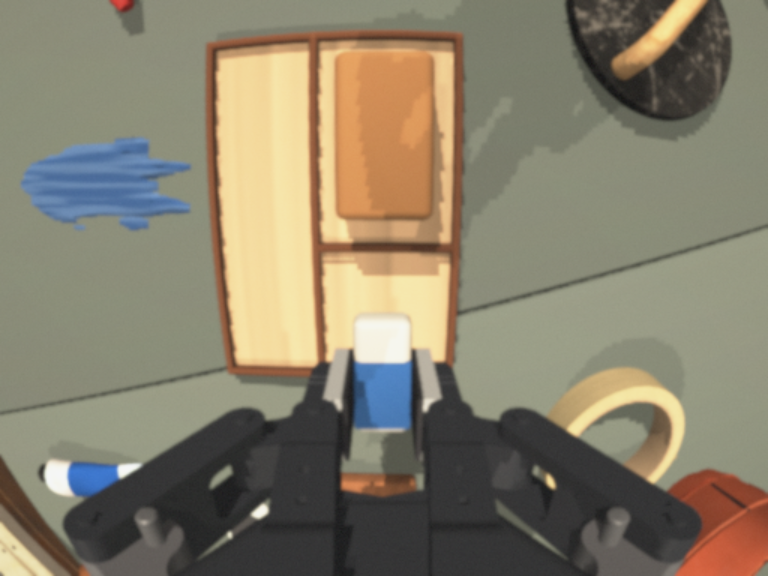

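```bash
python3 -m creep '[[-1,0.5,20,0,0,0,255],[0,0,20,0,0,0,255],[0,0,14,0,0,0,255],[0,0,6.5,0,0,0,255],[0,0,0,0,0,0,255],[0,0,0,0,0,0,255]]'
python3 -m creep '[[0,0,0,0,0,0,165],[0,0,0,0,0,0,165],[0,0,0,0,0,0,165],[0,0,-8,0,0,0,165],[0,0,-25,0,0,0,160],[0,0,-25,0,0,0,160],[0,0,-25,0,0,0,160],[0,0,-25,0,0,0,160],[0,0,-20,0,0,0,100],[0,0,0,0,0,0,90]]'
python3 - <<'E'
from h import *
c=wshot(); save(c,"w6",1.5)
plan(.4,-.361,.13,108.4)
seg(c,"eraser",.017,.6,.69,-.135,-.07,lambda h,b:(h[...,1]>110)&(h[...,0]>95))
E
```

```text
clock: 11.17
eef_pos: [0.6493, -0.1037, 0.0094]
ee_rot: [-0.0, 0.707, 0.708, -0.0]
wrist_force: [-0.2, -0.3, -0.0]
gripper_width: 0.23
clock: 12.0
eef_pos: [0.6532, -0.1046, 0.1441]
ee_rot: [0.005, 0.706, 0.708, 0.002]
wrist_force: [0.7, 0.5, 0.8]
gripper_width: 0.639
t12.05 pos [ 0.6519 -0.1042  0.1412] phi 0.1 tilt 0.39 w 0.645 F [-0.9  0.   0.5] q [-0.34  0.44  1.43 -0.    1.26 -0.34]
shift now mm [-256.3 -252.5   10.2] turn z deg -108.3 | shift after turn [ 320.1 -164.1   10.2] tool tilt fix rotvec deg [ 0.37  0.13 -0.  ]
eraser ctr [ 0.6487 -0.1095] size 17.5 25.0 long yaw 90.0
```

View pics/w6.png

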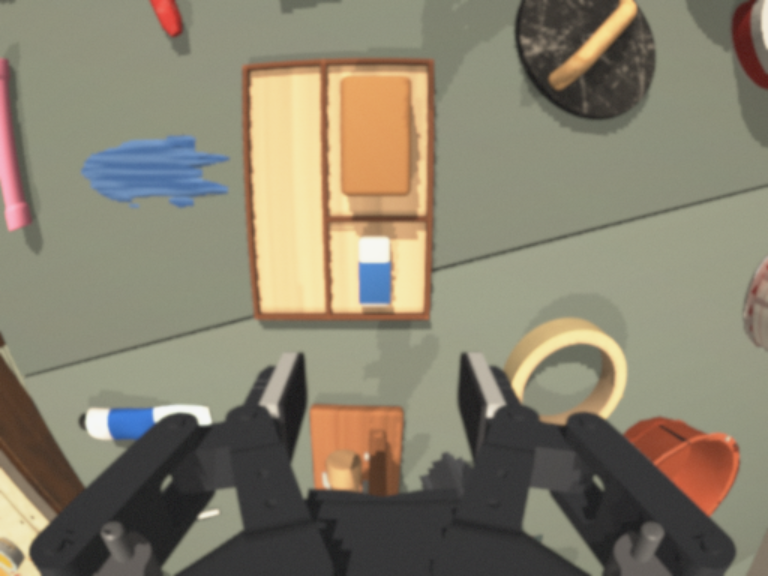

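```bash
python3 -m creep '[[-25.6,-25.3,0,0,0,0,100],[-25.6,-25.3,0,0,0,0,100],[-25.6,-25.3,0,0,0,0,100],[-25.6,-25.3,0,0,0,0,100],[-25.6,-25.3,0,0,0,0,100],[-25.6,-25.3,0,0,0,0,100],[-25.6,-25.3,0,0,0,0,100],[-25.6,-25.3,0,0,0,0,100],[-25.6,-25.3,0,0,0,0,100],[-25.6,-25.3,0,0,0,0,100]]'
python3 -m creep '[[0,0,2,0,0,7.1,100],[0,0,2,0,0,7.1,100],[0,0,2,0,0,7.1,100],[0,0,2,0,0,7.1,100],[0,0,2,0,0,7.1,100],[0,0,0,0,0,7.1,100],[0,0,0,0,0,7.1,100],[0,0,0,0,0,7.1,100],[0,0,0,0,0,7.1,100],[0,0,0,0,0,7.1,100]]'
python3 -m creep '[[0,0,0,0,0,0.8,100],[0,0,0,0,0,0,100],[0,0,0,0,0,0,100]]'
python3 - <<'E'
from h import *
c=wshot(); save(c,"w7",1.5)
a=(.36,.52,-.41,-.28,4)
im=seg(c,"gouge",.012,.35,.52,-.42,-.3,lambda h,b:((h[...,0]<24)&(h[...,1]>90))|(h[...,2]>170))
im=seg(c,"handle",.012,.35,.52,-.42,-.3,lambda h,b:((h[...,0]<24)&(h[...,1]>90)))
cv2.imwrite("pics/w7r.png",grid(rect(c,0.0125,*a),*a,.02))
plan(.3985,-.360,.008,-71.6)
E
```

```text
clock: 12.88
eef_pos: [0.3953, -0.3601, 0.136]
ee_rot: [-0.001, 0.706, 0.708, 0.0]
wrist_force: [0.8, -0.4, 0.5]
gripper_width: 0.602
clock: 13.72
eef_pos: [0.3966, -0.3591, 0.1258]
ee_rot: [-0.001, 0.987, 0.163, -0.001]
wrist_force: [0.2, 0.5, 0.6]
gripper_width: 0.608
clock: 13.97
eef_pos: [0.397, -0.3596, 0.1266]
ee_rot: [-0.001, 0.987, 0.16, -0.0]
wrist_force: [-0.1, 0.1, 0.2]
gripper_width: 0.61
gouge ctr [ 0.4378 -0.3597] size 119.5 164.5 long yaw 0.0
handle ctr [ 0.4043 -0.3573] size 77.4 23.8 long yaw 20.1
t14.02 pos [ 0.3971 -0.3597  0.1268] phi -71.6 tilt 0.05 w 0.607 F [-0.5 -1.1  0.2] q [-0.96  0.16  1.81  0.    1.17  0.29]
shift now mm [  1.3   0.8 118.8] turn z deg 0.0 | shift after turn [  1.3   0.8 118.8] tool tilt fix rotvec deg [-0.05  0.01  0.  ]
```

View pics/w7.png

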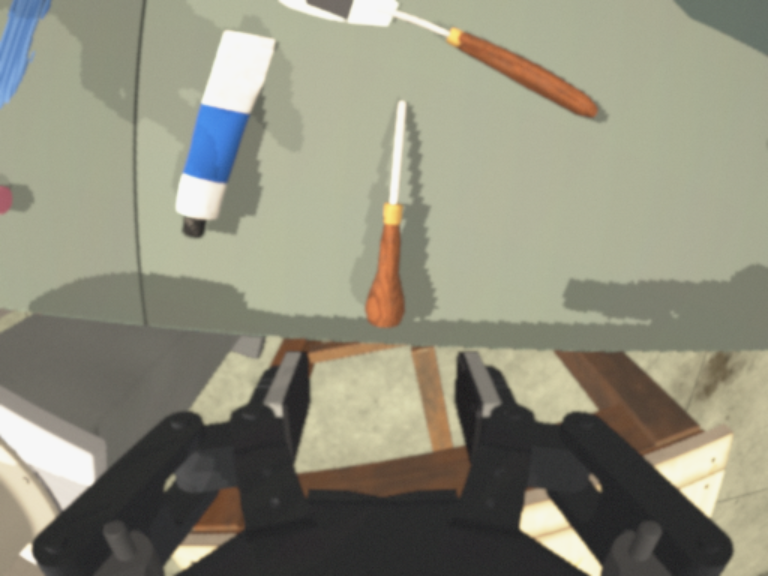

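View pics/w7r.png

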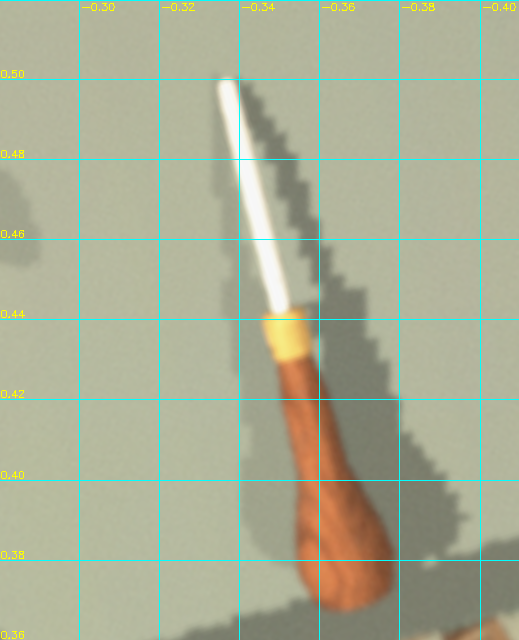

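```bash
python3 -m creep '[[0,0.5,24,0,0,5.5,100],[0,0.5,24,0,0,0,100],[0,0,24,0,0,0,100],[0,0,22,0,0,0,100],[0,0,16,0,0,0,100],[0,0,8,0,0,0,100],[0,0,0,0,0,0,100],[0,0,0,0,0,0,100]]'
python3 -m creep '[[0,0,0,0,0,0,255],[0,0,0,0,0,0,255],[0,0,0,0,0,0,255],[0,0,0,0,0,0,255],[0,0,0,0,0,0,255],[0,0,0,0,0,0,255],[0,0,-20,0,0,0,255],[0,0,-25,0,0,0,255],[0,0,-25,0,0,0,255],[0,0,0,0,0,0,255]]' 40
python3 - <<'E'
from h import *
c=wshot(); save(c,"w8",1.5)
plan(.594,-.0915,.08,0)
E
```

```text
clock: 14.68
eef_pos: [0.3977, -0.3611, 0.0096]
ee_rot: [0.0, 0.994, 0.112, 0.0]
wrist_force: [-0.1, 0.7, 0.2]
gripper_width: 0.608
clock: 15.52
eef_pos: [0.3999, -0.3641, 0.0847]
ee_rot: [0.004, 0.994, 0.112, 0.002]
wrist_force: [1.2, -0.9, 0.5]
gripper_width: 0.219
t15.57 pos [ 0.399  -0.363   0.0824] phi -77.2 tilt 0.38 w 0.216 F [ 0.4 -0.9 -0.7] q [-0.96  0.23  1.83 -0.    1.08  0.38]
shift now mm [ 250.3 -221.6    1.6] turn z deg -77.2 | shift after turn [271.5 195.    1.6] tool tilt fix rotvec deg [ 0.35 -0.14  0.  ]
```

View pics/w8.png

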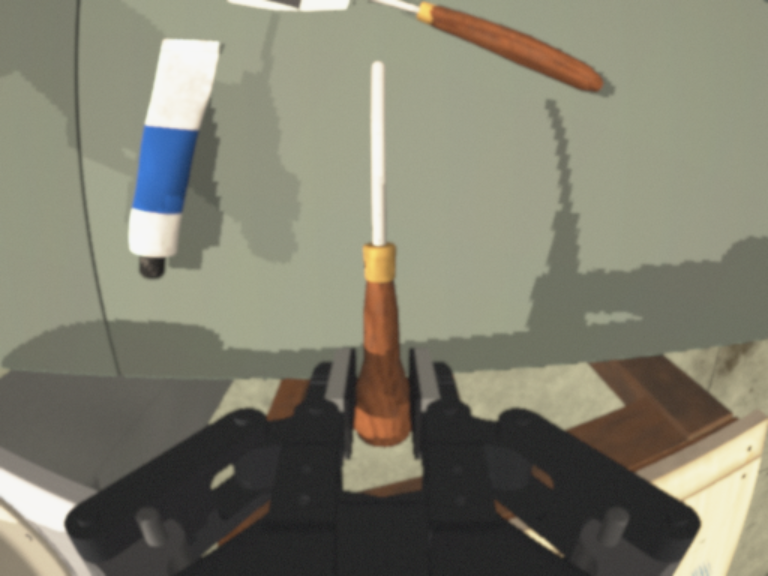

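```bash
python3 -m creep '[[0,0,-5,0,0,-7.1,255],[0,0,-5,0,0,-7.1,255],[0,0,-5,0,0,-7.1,255],[0,0,-5,0,0,-7.1,255],[0,0,0,0,0,-7.1,255],[0,0,0,0,0,-7.1,255],[0,0,0,0,0,-7.1,255],[0,0,0,0,0,-7.1,255],[0,0,0,0,0,-7.1,255],[0,0,0,0,0,-7.1,255]]'
python3 -m creep '[[0,0,0,0,0,-6.2,255],[20,5,0,0,0,0,255],[31.5,23.5,0,0,0,0,255],[31.5,23.5,0,0,0,0,255],[31.5,23.5,0,0,0,0,255],[31.5,23.5,0,0,0,0,255],[31.5,23.5,0,0,0,0,255],[31.5,23.5,0,0,0,0,255],[31.5,23.5,0,0,0,0,255],[31.5,23.5,0,0,0,0,255]]'
python3 -m creep '[[0,0,5,0,0,0,255],[0,0,0,0,0,0,255]]'
python3 - <<'E'
from h import *
c=wshot(); save(c,"w9",1.5)
plan(.594,-.0905,.014,0)
E
```

```text
clock: 16.4
eef_pos: [0.3969, -0.3601, 0.0977]
ee_rot: [-0.001, 0.742, 0.67, 0.0]
wrist_force: [-0.5, 0.2, -1.2]
gripper_width: 0.216
clock: 17.23
eef_pos: [0.5905, -0.0868, 0.0977]
ee_rot: [-0.001, 0.707, 0.707, -0.001]
wrist_force: [1.1, -0.6, -0.6]
gripper_width: 0.217
clock: 17.4
eef_pos: [0.5899, -0.0867, 0.0919]
ee_rot: [-0.002, 0.706, 0.708, -0.001]
wrist_force: [-0.5, -0.5, -1.6]
gripper_width: 0.215
t17.45 pos [ 0.5893 -0.088   0.0922] phi 0.1 tilt 0.21 w 0.217 F [-0.3 -1.4 -0.5] q [-0.35  0.36  1.65 -0.    1.14 -0.35]
shift now mm [-2.5  5.  78.2] turn z deg 0.1 | shift after turn [-2.5  5.  78.2] tool tilt fix rotvec deg [-0.21 -0.05 -0.  ]
```

View pics/w9.png

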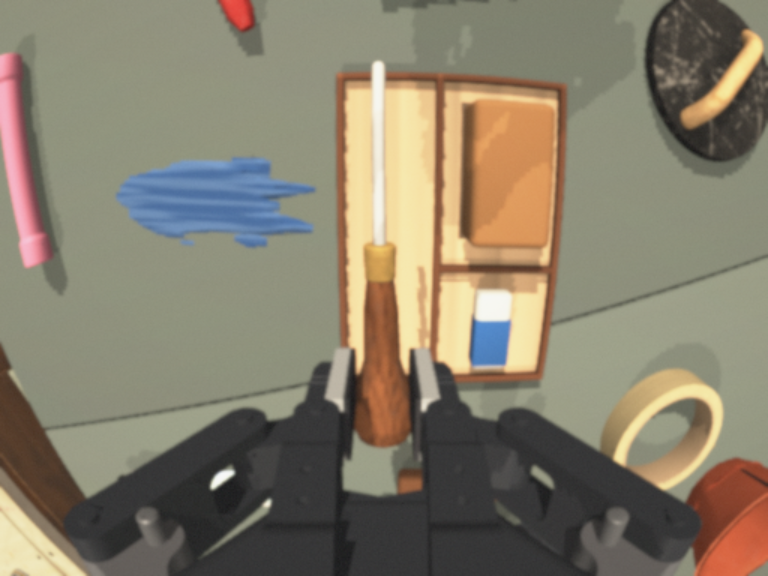

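```bash
python3 -m creep '[[-1,2,25,0,0,0,255],[-1,1.5,25,0,0,0,255],[0,0,16,0,0,0,255],[0,0,8,0,0,0,255],[0,0,4,0,0,0,255],[0,0,0,0,0,0,255],[0,0,0,0,0,0,255]]'
python3 -m creep '[[0,0,0,0,0,0,160],[0,0,0,0,0,0,160],[0,0,0,0,0,0,160],[0,0,0,0,0,0,160],[0,0,-10,0,0,0,160],[0,0,-25,0,0,0,130],[0,0,-25,0,0,0,100],[0,0,-25,0,0,0,100],[0,0,-25,0,0,0,100],[0,0,0,0,0,0,100]]'
python3 - <<'E'
from h import *
c=wshot(); save(c,"w10",1.5)
plan(.43,-.235,.13,91.8)
plan(.43,-.235,.13,-88.2)
E
```

```text
clock: 18.03
eef_pos: [0.5946, -0.0918, 0.0172]
ee_rot: [0.001, 0.707, 0.707, 0.0]
wrist_force: [0.5, -0.7, -0.6]
gripper_width: 0.218
clock: 18.87
eef_pos: [0.5979, -0.0922, 0.1336]
ee_rot: [0.005, 0.707, 0.707, 0.002]
wrist_force: [0.8, -1.2, 1.0]
gripper_width: 0.608
t18.92 pos [ 0.5967 -0.0918  0.1309] phi 0.0 tilt 0.46 w 0.604 F [-0.8 -0.6 -0.4] q [-0.35  0.32  1.61  0.    1.2  -0.35]
shift now mm [-143.2 -166.7    0. ] turn z deg -91.8 | shift after turn [ 171.1 -137.9    0. ] tool tilt fix rotvec deg [ 0.43  0.16 -0.  ]
t18.92 pos [ 0.5967 -0.0918  0.1309] phi 0.0 tilt 0.46 w 0.604 F [-0.8 -0.6 -0.4] q [-0.35  0.32  1.61  0.    1.2  -0.35]
shift now mm [-143.2 -166.7    0. ] turn z deg 88.2 | shift after turn [-171.1  137.9    0. ] tool tilt fix rotvec deg [ 0.43  0.16 -0.  ]
```

View pics/w10.png

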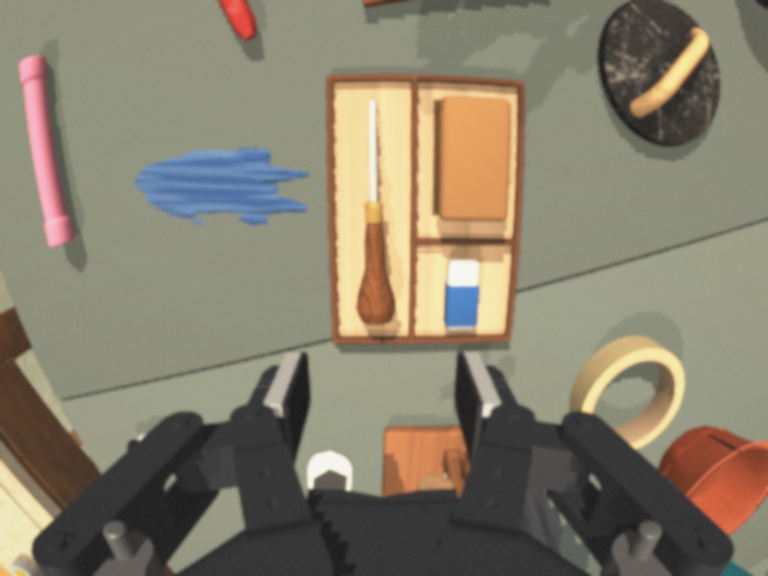

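```bash
python3 -m creep '[[-24.3,-28,0,0,0,-7,60],[-20,-30,0,0,0,-7,60],[0,0,0,0,0,-7,60],[0,0,0,0,0,-7,60],[0,0,0,0,0,-7,60],[0,0,0,0,0,-7,60],[0,0,0,0,0,-7,60],[0,0,0,0,0,-7,60],[0,0,0,0,0,-7,60],[0,0,0,0,0,-7,60]]'
python3 -m creep '[[0,0,0,0,0,-7,60],[0,0,0,0,0,-7,60],[0,0,0,0,0,-7,60],[0,0,0,0,0,0,60]]'
python3 plan.py .423 -.2355 .13 91.8
```

```text
clock: 19.75
eef_pos: [0.538, -0.1384, 0.1254]
ee_rot: [-0.001, 0.171, 0.985, 0.0]
wrist_force: [0.3, -0.4, 0.6]
gripper_width: 0.76
clock: 20.08
eef_pos: [0.538, -0.1384, 0.1254]
ee_rot: [-0.001, -0.01, 1.0, 0.0]
wrist_force: [1.1, 0.4, 0.1]
gripper_width: 0.767
t20.08 pos [ 0.538  -0.1384  0.1254] phi 91.2 tilt 0.11 w 0.767 F [1.1 0.4 0.1] q [-0.47  0.22  1.75 -0.    1.18 -2.06]
shift now mm [117.  -94.7  -4.5] turn z deg -0.6 | shift after turn [118.  -93.5  -4.5] tool tilt fix rotvec deg [ 0.05 -0.1   0.  ]
```

```bash
python3 -m creep '[[23,-19,0,0,0,-0.6,60],[23.5,-19,0,0,0,0,60],[23.5,-18.5,0,0,0,0,60],[23.5,-18.5,0,0,0,0,60],[23.5,-18.5,0,0,0,0,60],[0,0,0,0,0,0,60],[0,0,0,0,0,0,60]]'
python3 - <<'E'
from h import *
c=wshot(); save(c,"w11",1.5)
a=(.37,.54,-.30,-.17,4)
cv2.imwrite("pics/w11r.png",grid(rect(c,0.013,*a),*a,.02))
plan(.423,-.2355,.009,91.8)
E
```

```text
clock: 20.67
eef_pos: [0.4231, -0.2357, 0.1259]
ee_rot: [-0.0, -0.011, 1.0, 0.0]
wrist_force: [-0.1, 0.1, 0.7]
gripper_width: 0.766
t20.72 pos [ 0.4239 -0.2352  0.126 ] phi 91.4 tilt 0.04 w 0.769 F [-0.1 -1.1  0.6] q [-0.76  0.04  1.95  0.    1.16 -2.35]
shift now mm [  0.8  -0.3 117. ] turn z deg -0.4 | shift after turn [  0.8  -0.3 117. ] tool tilt fix rotvec deg [ 0.04 -0.01  0.  ]
```

View pics/w11.png

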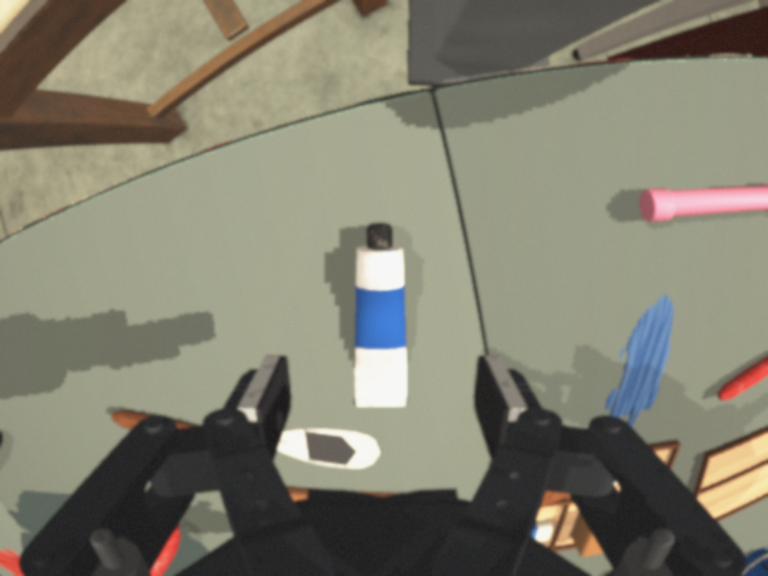

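View pics/w11r.png

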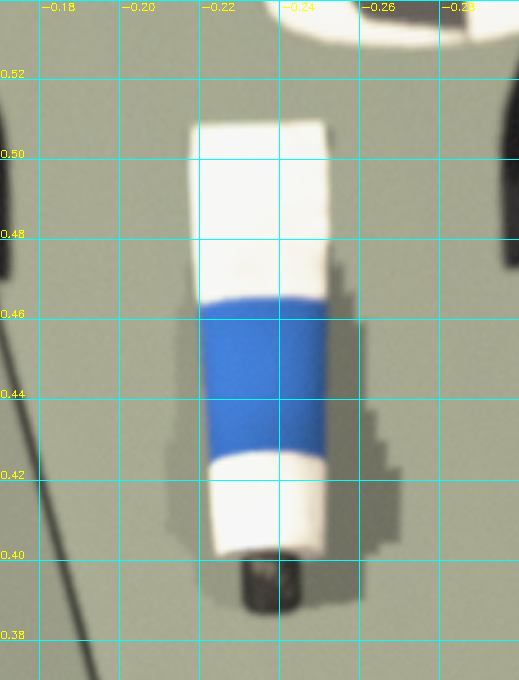

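```bash
python3 -m creep '[[1.3,-0.6,24,0,0,0,60],[1.3,-0.6,24,0,0,0,60],[0,0,24,0,0,0,60],[0,0,22,0,0,0,60],[0,0,15,0,0,0,60],[0,0,8,0,0,0,60],[0,0,0,0,0,0,60],[0,0,0,0,0,0,60]]'
python3 -m creep '[[0,0,0,0,0,0,255],[0,0,0,0,0,0,255],[0,0,0,0,0,0,255],[0,0,0,0,0,0,255],[0,0,0,0,0,0,255],[0,0,-15,0,0,0,255],[0,0,-25,0,0,0,255],[0,0,-25,0,0,0,255],[0,0,-25,0,0,0,255],[0,0,0,0,0,0,255]]' 40
python3 - <<'E'
from h import *
c=wshot(); save(c,"w12",1.5)
t=np.radians(10.9); C=np.array([.629,.170]); ex=np.array([np.cos(t),np.sin(t)]); ey=np.array([-ex[1],ex[0]])
g=C+.025*ex+.030*ey; print("tube grip target",g,"rod target",C-.033*ex)
plan(*g,.10,10.9)
E
```

```text
clock: 21.38
eef_pos: [0.4221, -0.2362, 0.0095]
ee_rot: [-0.0, -0.014, 1.0, 0.0]
wrist_force: [-1.0, 0.4, 0.1]
gripper_width: 0.768
clock: 22.22
eef_pos: [0.4244, -0.2391, 0.1046]
ee_rot: [0.004, -0.014, 1.0, -0.003]
wrist_force: [0.7, 0.4, 0.2]
gripper_width: 0.302
tube grip target [0.6478761  0.20418615] rod target [0.59659536 0.16375985]
t22.27 pos [ 0.4234 -0.2383  0.1023] phi 91.6 tilt 0.39 w 0.304 F [-0.1 -0.5 -0.8] q [-0.76  0.07  1.97 -0.    1.1  -2.36]
shift now mm [-236.7  436.     1.3] turn z deg 80.7 | shift after turn [392.  304.1   1.3] tool tilt fix rotvec deg [-0.28  0.27  0.  ]
```

View pics/w12.png

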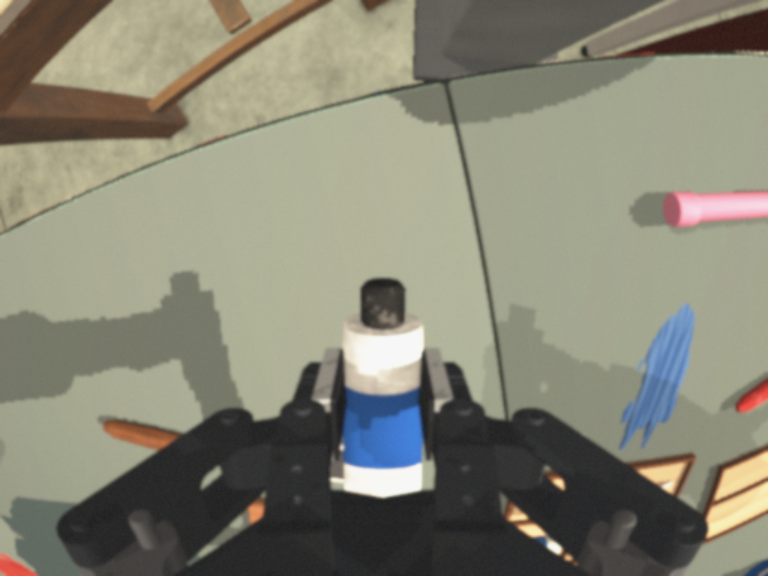

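```bash
python3 -m creep '[[0,0,0,0,0,6.73,255],[0,0,0,0,0,6.73,255],[0,0,0,0,0,6.73,255],[0,0,0,0,0,6.73,255],[0,0,0,0,0,6.73,255],[0,0,0,0,0,6.73,255],[0,0,0,0,0,6.73,255],[0,0,0,0,0,6.73,255],[0,0,0,0,0,6.73,255],[0,0,0,0,0,6.73,255]]'
python3 -m creep '[[0,0,0,0,0,6.73,255],[0,0,0,0,0,6.73,255],[28,21.7,0,0,0,0,255],[28,21.7,0,0,0,0,255],[28,21.7,0,0,0,0,255],[28,21.7,0,0,0,0,255],[28,21.7,0,0,0,0,255],[28,21.7,0,0,0,0,255],[28,21.7,0,0,0,0,255],[28,21.7,0,0,0,0,255]]'
python3 -m creep '[[28,21.7,0,0,0,0,255],[28,21.7,0,0,0,0,255],[28,21.7,0,0,0,0,255],[28,21.7,0,0,0,0,255],[24,18,0,0,0,0,255],[10,8,0,0,0,0,255],[0,0,0,0,0,0,255],[0,0,0,0,0,0,255]]'
python3 - <<'E'
from h import *
c=wshot(); save(c,"w13",1.5)
a=(.54,.72,.06,.28,3)
cv2.imwrite("pics/w13r.png",grid(rect(c,0.009,*a),*a,.02))
plan(.648,.204,.0145,10.9)
E
```

```text
clock: 23.1
eef_pos: [0.4207, -0.2358, 0.0978]
ee_rot: [-0.001, 0.545, 0.838, 0.0]
wrist_force: [-0.2, 0.3, -0.8]
gripper_width: 0.304
clock: 23.93
eef_pos: [0.5494, 0.018, 0.0977]
ee_rot: [-0.001, 0.637, 0.771, -0.001]
wrist_force: [0.8, 0.2, -0.7]
gripper_width: 0.299
clock: 24.6
eef_pos: [0.6323, 0.1808, 0.0975]
ee_rot: [-0.001, 0.637, 0.771, -0.001]
wrist_force: [-1.3, -1.3, -1.2]
gripper_width: 0.302
t24.65 pos [0.6322 0.18   0.0978] phi 10.8 tilt 0.16 w 0.305 F [ 0.4  0.3 -0.4] q [ 0.09  0.49  1.46 -0.    1.2  -0.09]
shift now mm [20.6 20.3 83.2] turn z deg -0.1 | shift after turn [20.6 20.3 83.2] tool tilt fix rotvec deg [-0.16  0.01  0.  ]
```

View pics/w13.png

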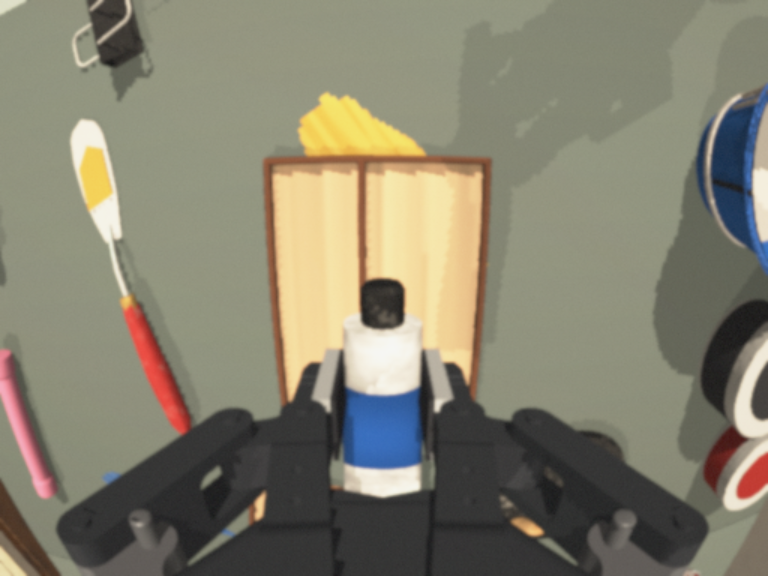

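View pics/w13r.png

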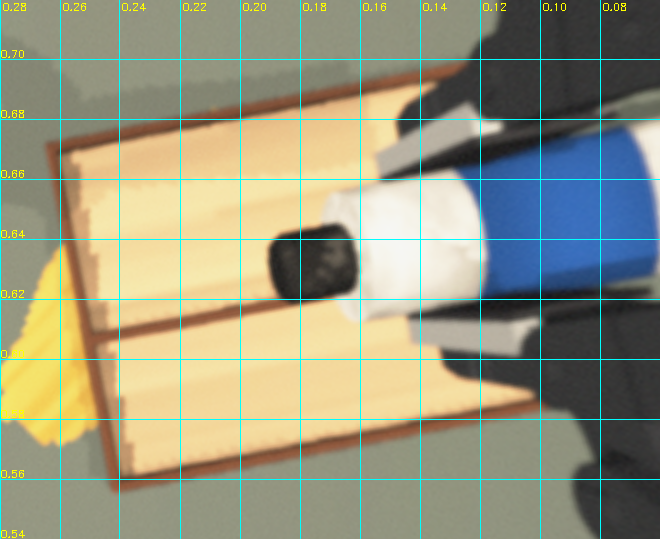

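```bash
python3 -m creep '[[10.5,10.5,0,0,0,0,255],[10,10,0,0,0,0,255],[0,0,25,0,0,0,255],[0,0,25,0,0,0,255],[0,0,18,0,0,0,255],[0,0,9,0,0,0,255],[0,0,5,0,0,0,255],[0,0,0,0,0,0,255],[0,0,0,0,0,0,255]]'
python3 plan.py .648 .204 .0135 10.9
```

```text
clock: 25.4
eef_pos: [0.6503, 0.2042, 0.0184]
ee_rot: [0.001, 0.637, 0.771, 0.001]
wrist_force: [-0.1, 1.1, 0.0]
gripper_width: 0.303
t25.40 pos [0.6503 0.2042 0.0184] phi 10.8 tilt 0.08 w 0.303 F [-0.1  1.1  0. ] q [ 0.13  0.65  1.4  -0.    1.09 -0.06]
shift now mm [ 0.2 -2.3  4.9] turn z deg -0.1 | shift after turn [ 0.2 -2.3  4.9] tool tilt fix rotvec deg [ 0.08  0.01 -0.  ]
```

```bash
python3 -m creep '[[0,-1,3.5,0,0,0,255],[0,0,0,0,0,0,255],[0,0,0,0,0,0,255],[0,0,0,0,0,0,145],[0,0,0,0,0,0,145],[0,0,0,0,0,0,145],[0,0,0,0,0,0,145],[0,0,-10,0,0,0,145],[0,0,-25,0,0,0,120],[0,0,-25,0,0,0,100]]'
python3 -m creep '[[0,0,-25,0,0,0,100],[0,0,-25,0,0,0,100],[0,0,-25,0,0,0,100],[0,0,0,0,0,0,100]]'
python3 - <<'E'
from h import *
c=wshot(); save(c,"w14",1.5)
a=(.54,.72,.06,.28,3)
cv2.imwrite("pics/w14r.png",grid(rect(c,0.009,*a),*a,.02))
c=r.camera("top"); np.save("top1.npy",c,allow_pickle=True)
a=(0.58,0.70,-0.38,-0.18,4); cv2.imwrite("pics/t14.png",grid(rect(c,0.08,*a),*a,.02))
c=r.camera("side"); np.save("side1.npy",c,allow_pickle=True); f=c["frame"][195:290,280:370,::-1]; cv2.imwrite("pics/s14.png",cv2.resize(f,None,fx=6,fy=6,interpolation=cv2.INTER_CUBIC))
plan(.62,-.272,.15,0)
E
```

```text
clock: 26.23
eef_pos: [0.6474, 0.2044, 0.0737]
ee_rot: [-0.001, 0.637, 0.771, -0.001]
wrist_force: [0.1, 0.3, 0.3]
gripper_width: 0.604
clock: 26.57
eef_pos: [0.6524, 0.2052, 0.1568]
ee_rot: [0.004, 0.637, 0.771, 0.004]
wrist_force: [0.8, 0.1, 1.6]
gripper_width: 0.606
t26.72 pos [0.6485 0.2045 0.1489] phi 10.8 tilt 0.00 w 0.609 F [-0.4 -0.4 -0.2] q [ 0.13  0.49  1.35 -0.    1.3  -0.06]
shift now mm [-462.7 -117.6   -1.1] turn z deg 10.8 | shift after turn [-476.5  -28.5   -1.1] tool tilt fix rotvec deg [ 0.  0. -0.]
```

View pics/w14.png

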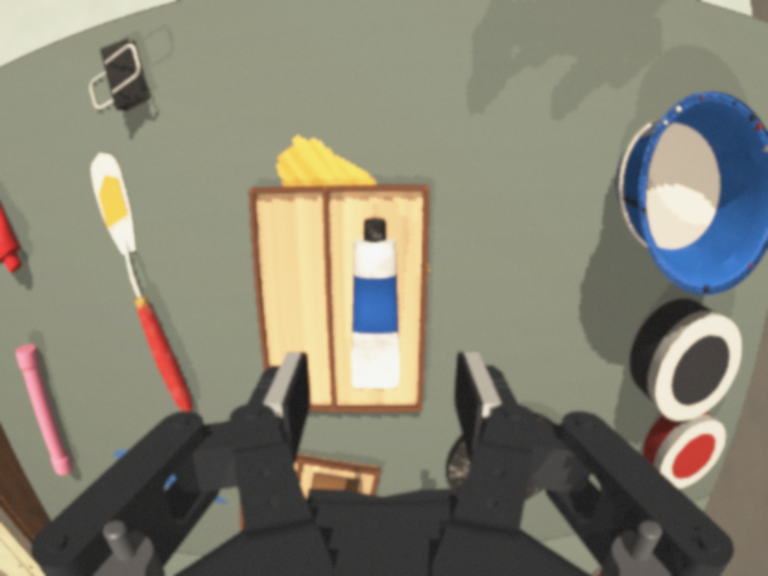

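View pics/t14.png

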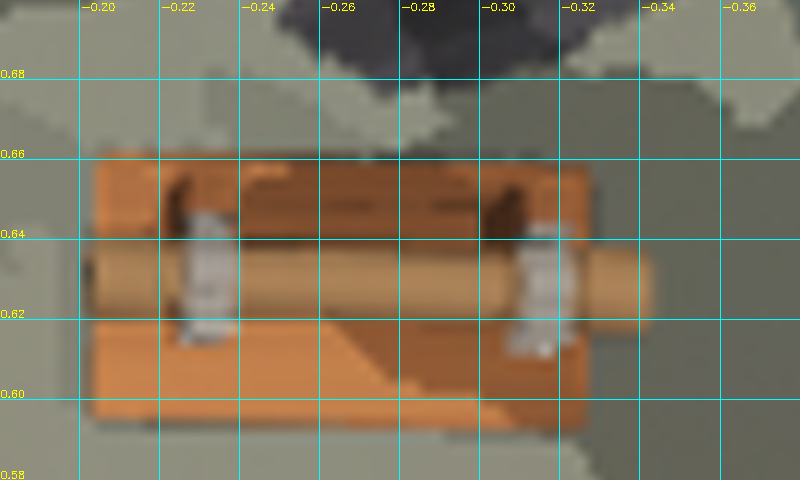

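View pics/s14.png

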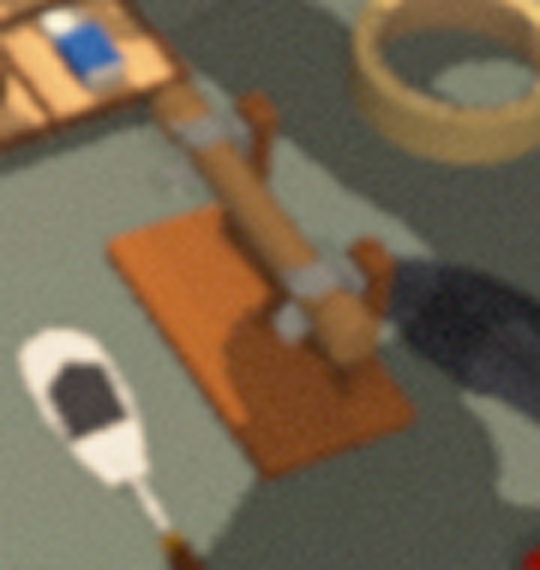

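```bash
python3 plan.py .627 -.273 .15 -1.2
python3 -m creep '[[0,0,0,0,0,6,110],[0,0,0,0,0,6,110],[-39,0,0,0,0,0,110],[-39,0,0,0,0,0,110],[-39,0,0,0,0,0,110],[-39,0,0,0,0,0,110],[-39,0,0,0,0,0,110],[-39,0,0,0,0,0,110],[-39,0,0,0,0,0,110],[-39,0,0,0,0,0,110]]'
python3 -m creep '[[-39,0,0,0,0,0,110],[-39,0,0,0,0,0,110],[-39,0,0,0,0,0,110],[0,0,0,0,0,0,110],[0,0,0,0,0,0,110]]'
python3 plan.py .627 -.273 .15 -1.2
```

```text
t26.72 pos [0.6485 0.2045 0.1489] phi 10.8 tilt 0.00 w 0.609 F [-0.4 -0.4 -0.2] q [ 0.13  0.49  1.35 -0.    1.3  -0.06]
shift now mm [-465.  -110.9   -1.1] turn z deg 12.0 | shift after turn [-477.9  -11.4   -1.1] tool tilt fix rotvec deg [ 0.  0. -0.]
clock: 27.55
eef_pos: [0.6407, -0.1088, 0.1467]
ee_rot: [-0.002, 0.714, 0.7, -0.001]
wrist_force: [0.8, -0.1, 0.4]
gripper_width: 0.57
clock: 27.97
eef_pos: [0.6385, -0.2261, 0.1466]
ee_rot: [-0.002, 0.716, 0.699, -0.0]
wrist_force: [-0.3, -0.7, 0.3]
gripper_width: 0.57
t27.97 pos [ 0.6385 -0.2261  0.1466] phi -1.4 tilt 0.20 w 0.570 F [-0.3 -0.7  0.3] q [-0.52  0.49  1.36  0.    1.3  -0.49]
shift now mm [-47.1 -10.3  -3.5] turn z deg -0.2 | shift after turn [-47.1 -10.5  -3.5] tool tilt fix rotvec deg [-0.18 -0.1  -0.  ]
```

```bash
python3 -m creep '[[-23.5,-5,0,0,0,0,110],[-23.5,-5,0,0,0,0,110],[0,0,0,0,0,0,110],[0,0,0,0,0,0,110]]'
python3 - <<'E'
from h import *
c=wshot(); save(c,"w15",1.5)
a=(.57,.68,-.36,-.17,4)
cv2.imwrite("pics/w15r.png",grid(rect(c,0.075,*a),*a,.02))
plan(.627,-.273,.069,-1.2)
E
```

```text
clock: 28.3
eef_pos: [0.6283, -0.2703, 0.1475]
ee_rot: [-0.001, 0.714, 0.7, -0.0]
wrist_force: [-0.2, -0.4, -0.7]
gripper_width: 0.572
t28.35 pos [ 0.6286 -0.2695  0.1476] phi -1.1 tilt 0.15 w 0.568 F [ 0.2  0.2 -0.9] q [-0.58  0.5   1.33  0.    1.31 -0.56]
shift now mm [-3.6 -1.4 78.6] turn z deg 0.1 | shift after turn [-3.6 -1.4 78.6] tool tilt fix rotvec deg [-0.1  -0.11 -0.  ]
```

View pics/w15.png

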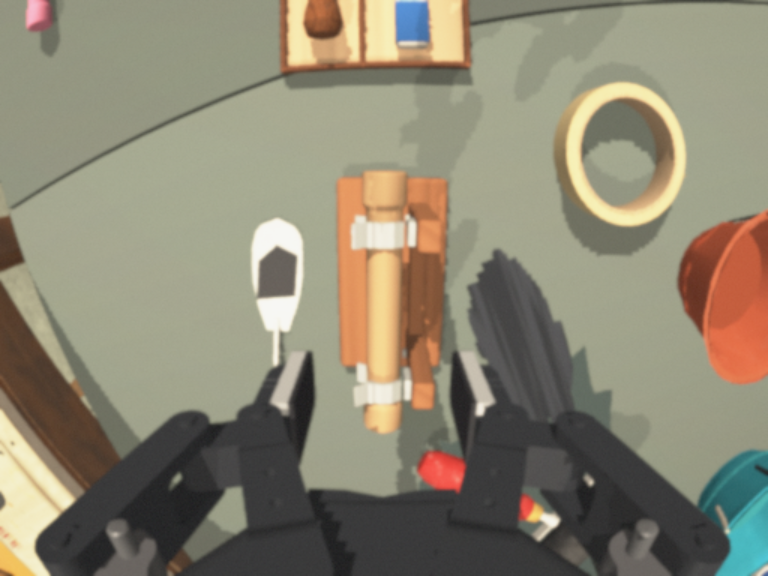

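View pics/w15r.png

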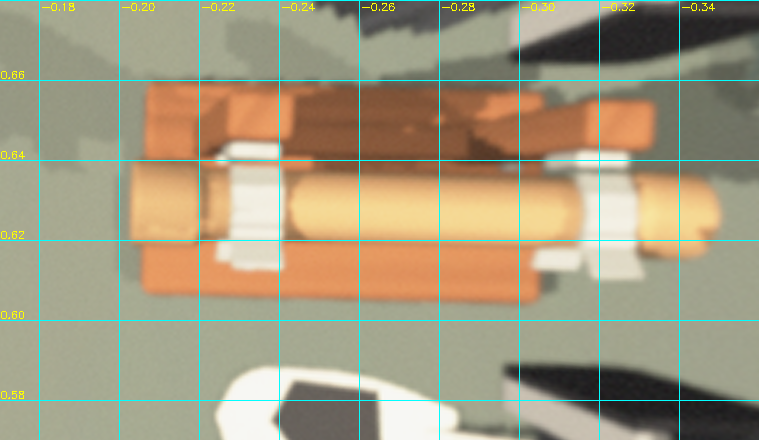

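```bash
python3 -m creep '[[-2.7,-0.5,0,0,0,0,110],[-2.7,-0.5,10,0,0,0,110],[0,0,20,0,0,0,110],[0,0,20,0,0,0,110],[0,0,17,0,0,0,110],[0,0,10,0,0,0,110],[0,0,0,0,0,0,110],[0,0,0,0,0,0,110]]'
python3 -c "
from h import *
plan(.627,-.275,.069,-1.2)"
```

```text
clock: 29.02
eef_pos: [0.6277, -0.2759, 0.0712]
ee_rot: [-0.001, 0.714, 0.7, -0.0]
wrist_force: [-0.6, -0.1, 0.4]
gripper_width: 0.565
t29.02 pos [ 0.6277 -0.2759  0.0712] phi -1.1 tilt 0.07 w 0.565 F [-0.6 -0.1  0.4] q [-0.59  0.59  1.37  0.    1.18 -0.57]
shift now mm [ 0.9 -0.7  2.2] turn z deg 0.1 | shift after turn [ 0.9 -0.7  2.2] tool tilt fix rotvec deg [-0.06 -0.04 -0.  ]
```

```bash
python3 -m creep '[[0,0,2.5,0,0,0,110],[0,0,0,0,0,0,255],[0,0,0,0,0,0,255],[0,0,0,0,0,0,255],[0,0,0,0,0,0,255],[0,0,0,0,0,0,255],[0,0,0,0,0,0,255],[0,0,0,0,0,0,255]]' 60
python3 plan.py .627 -.275 .069 -1.2
```

```text
clock: 29.68
eef_pos: [0.6283, -0.2769, 0.0701]
ee_rot: [0.001, 0.714, 0.7, 0.0]
wrist_force: [-0.1, -0.2, 3.0]
gripper_width: 0.183
t29.68 pos [ 0.6283 -0.2769  0.0701] phi -1.2 tilt 0.08 w 0.183 F [-0.1 -0.2  3. ] q [-0.59  0.59  1.37 -0.    1.18 -0.57]
shift now mm [ 1.9 -1.4  1.1] turn z deg 0.0 | shift after turn [ 1.9 -1.4  1.1] tool tilt fix rotvec deg [ 0.07  0.05 -0.  ]
```

```bash
python3 -m creep '[[0,-8,0,0,0,0,255],[0,-10,0,0,0,0,255],[0,-10,0,0,0,0,255],[0,-10,0,0,0,0,255],[0,-10,0,0,0,0,255],[0,-7,0,0,0,0,255],[0,0,0,0,0,0,255]]'
python3 -m creep '[[0,0,-20,0,0,0,255],[0,0,-25,0,0,0,255],[0,0,-15,0,0,0,255],[0,0,0,0,0,0,255]]'
python3 - <<'E'
from h import *
c=wshot(); save(c,"w16",1.5)
plan(.5966,.1645,.12,10.9)
E
```

```text
clock: 30.27
eef_pos: [0.5713, -0.275, 0.0685]
ee_rot: [-0.001, 0.714, 0.7, -0.0]
wrist_force: [-0.4, -0.6, -1.8]
gripper_width: 0.181
clock: 30.6
eef_pos: [0.5755, -0.277, 0.1337]
ee_rot: [0.004, 0.714, 0.7, 0.001]
wrist_force: [0.9, -0.5, -0.3]
gripper_width: 0.181
t30.65 pos [ 0.5745 -0.2763  0.1313] phi -1.2 tilt 0.27 w 0.182 F [ 0.4 -0.2 -1.2] q [-0.64  0.4   1.51  0.    1.23 -0.62]
shift now mm [441.2  13.2  10.2] turn z deg -12.1 | shift after turn [428.7 105.1  10.2] tool tilt fix rotvec deg [ 0.22  0.15 -0.  ]
```

View pics/w16.png

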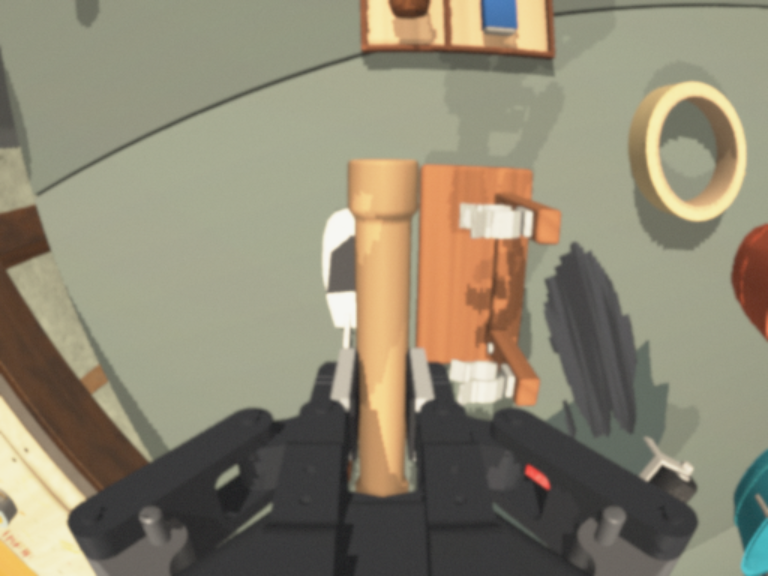

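```bash
python3 -m creep '[[0,0,0,0,0,-6.05,255],[0,0,0,0,0,-6.05,255],[33,8,0,0,0,0,255],[33,8,0,0,0,0,255],[33,8,0,0,0,0,255],[33,8,0,0,0,0,255],[33,8,0,0,0,0,255],[33,8,0,0,0,0,255],[33,8,0,0,0,0,255],[33,8,0,0,0,0,255]]'
python3 -m creep '[[33,8,0,0,0,0,255],[33,8,0,0,0,0,255],[33,8,0,0,0,0,255],[33,8,0,0,0,0,255],[33,8,0,0,0,0,255],[0,0,15,0,0,0,255],[0,0,15,0,0,0,255],[0,0,0,0,0,0,255],[0,0,0,0,0,0,255]]'
python3 - <<'E'
from h import *
c=wshot(); save(c,"w17",1.5)
p=r.state()["eef_pos"]
a=(.54,.72,.06,.28,3)
cv2.imwrite("pics/w17r.png",grid(rect(c,p[2]+.006,*a),*a,.02))
plan(.5966,.1645,.011,10.9)
E
```

```text
clock: 31.48
eef_pos: [0.5844, -0.0021, 0.1272]
ee_rot: [-0.001, 0.637, 0.771, -0.001]
wrist_force: [0.3, 0.0, -1.2]
gripper_width: 0.178
clock: 32.23
eef_pos: [0.5917, 0.1655, 0.0967]
ee_rot: [-0.002, 0.636, 0.771, -0.002]
wrist_force: [-0.4, 0.7, 0.2]
gripper_width: 0.181
t32.28 pos [0.5929 0.1653 0.0982] phi 10.9 tilt 0.13 w 0.180 F [ 0.9 -0.  -0.5] q [ 0.08  0.39  1.59  0.    1.16 -0.11]
shift now mm [-1.5  3.7 87.2] turn z deg 0.0 | shift after turn [-1.5  3.7 87.2] tool tilt fix rotvec deg [-0.13 -0.02 -0.  ]
```

View pics/w17.png

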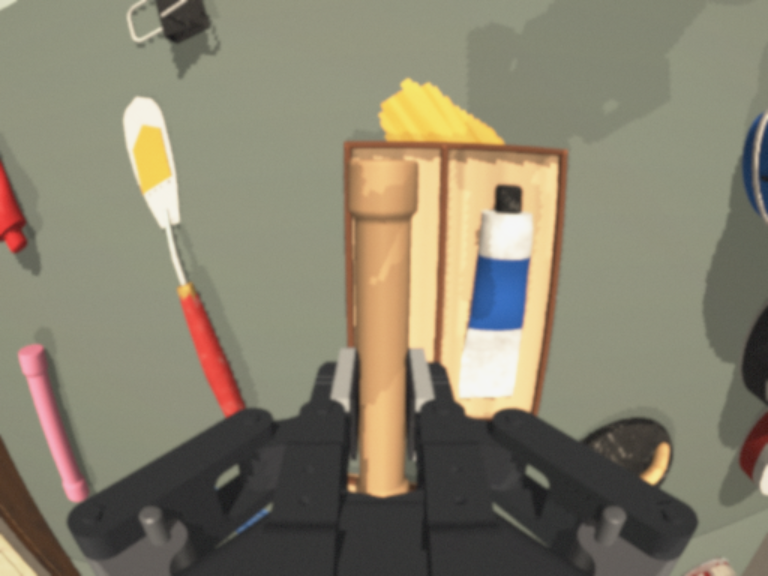

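View pics/w17r.png

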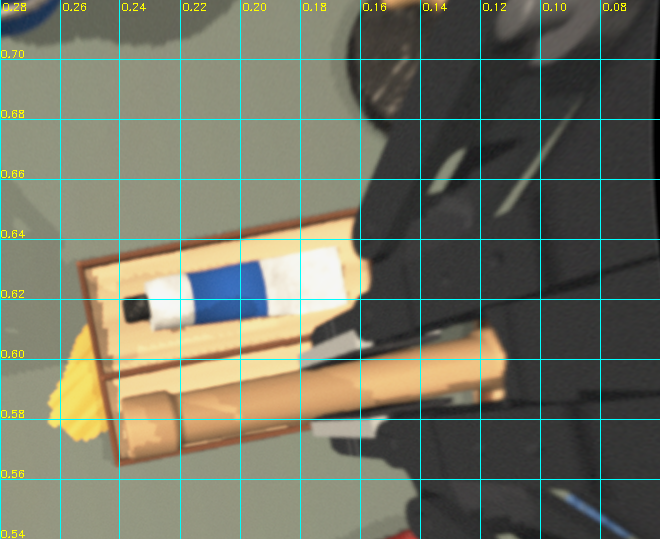

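```bash
python3 -m creep '[[-2,1.5,0,0,0,0,255],[-2,1.5,20,0,0,0,255],[0,0,25,0,0,0,255],[0,0,20,0,0,0,255],[0,0,10,0,0,0,255],[0,0,6,0,0,0,255],[0,0,0,0,0,0,255],[0,0,0,0,0,0,255]]'
python3 plan.py .5973 .1608 .011 10.9
```

```text
clock: 32.95
eef_pos: [0.5982, 0.162, 0.0194]
ee_rot: [0.001, 0.637, 0.771, 0.001]
wrist_force: [0.5, -0.4, -0.6]
gripper_width: 0.184
t32.95 pos [0.5982 0.162  0.0194] phi 10.9 tilt 0.10 w 0.184 F [ 0.5 -0.4 -0.6] q [ 0.07  0.51  1.61 -0.    1.02 -0.12]
shift now mm [-1.  -1.2  8.4] turn z deg 0.0 | shift after turn [-1.  -1.2  8.4] tool tilt fix rotvec deg [ 0.1   0.01 -0.  ]
```

```bash
python3 -m creep '[[0,-1,4,0,0,0,255],[0,0,3.5,0,0,0,255],[0,0,0,0,0,0,255],[0,0,0,0,0,0,255],[0,0,0,0,0,0,255]]'
python3 plan.py .5973 .1608 .011 10.9
```

```text
clock: 33.37
eef_pos: [0.5964, 0.162, 0.011]
ee_rot: [0.0, 0.636, 0.771, 0.0]
wrist_force: [-0.3, -0.2, 0.5]
gripper_width: 0.185
t33.37 pos [0.5964 0.162  0.011 ] phi 10.9 tilt 0.01 w 0.185 F [-0.3 -0.2  0.5] q [ 0.07  0.52  1.61 -0.    1.01 -0.12]
shift now mm [-1.4  0.7  0. ] turn z deg 0.0 | shift after turn [-1.4  0.7  0. ] tool tilt fix rotvec deg [ 0.01  0.   -0.  ]
```

```bash
python3 -m creep '[[0,0,0,0,0,0,185],[0,0,0,0,0,0,180],[0,0,0,0,0,0,175],[0,0,0,0,0,0,175],[0,0,0,0,0,0,175],[0,0,-8,0,0,0,175],[0,0,-15,0,0,0,175],[0,0,-25,0,0,0,175],[0,0,-25,0,0,0,140],[0,0,-25,0,0,0,100]]'
python3 -m creep '[[0,0,-25,0,0,0,100],[30,-10,-25,0,0,0,100],[20,-20,-20,0,0,0,100],[0,0,0,0,0,0,100],[0,0,0,0,0,0,100]]'
python3 - <<'E'
from h import *
c=wshot(); save(c,"w18",1.5)
a=(.54,.72,.06,.28,3)
cv2.imwrite("pics/w18r.png",grid(rect(c,0.009,*a),*a,.02))
E
```

```text
clock: 34.2
eef_pos: [0.5961, 0.162, 0.1104]
ee_rot: [-0.0, 0.636, 0.771, -0.0]
wrist_force: [0.9, -0.4, -0.0]
gripper_width: 0.575
clock: 34.62
eef_pos: [0.5577, 0.2064, 0.1812]
ee_rot: [0.001, 0.636, 0.772, 0.001]
wrist_force: [-0.5, -0.8, -0.5]
gripper_width: 0.61
```

View pics/w18.png

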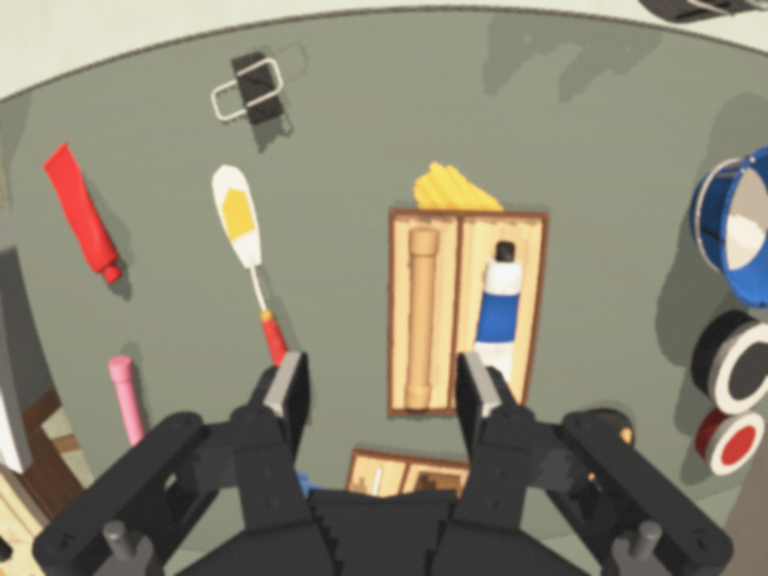

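View pics/w18r.png

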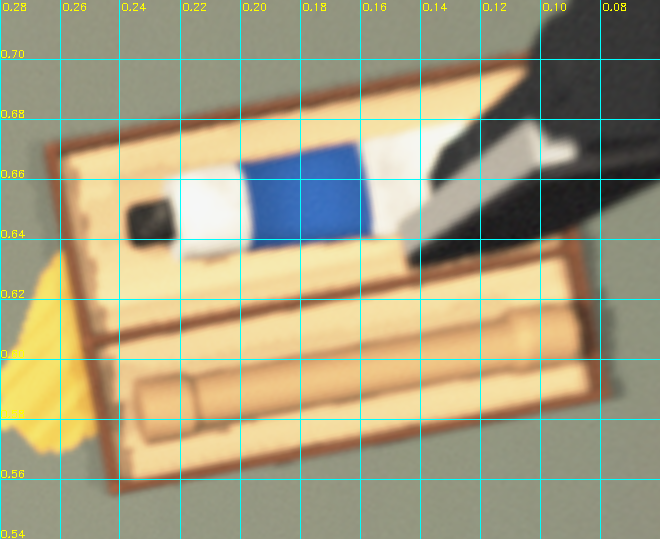

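```bash
python3 -m creep '[[25,-25,-5,0,0,0,100],[25,-25,-5,0,0,0,100],[25,-25,0,0,0,0,100],[25,-25,0,0,0,0,100],[25,-20,0,0,0,0,100],[0,0,0,0,0,0,100],[0,0,0,0,0,0,100]]'
python3 - <<'E'
from h import *
c=r.camera("top")
a=(.54,.72,-.16,.28,1.75)
cv2.imwrite("pics/t19.png",grid(rect(c,0.012,*a),*a,.05))
P=np.array([.629,.170]); t=np.radians(10.9); E=np.array([[np.cos(t),np.sin(t)],[-np.sin(t),np.cos(t)]])
seg(c,"block",.034,.6,.7,-.08,.03,lambda h,b:(h[...,0]<18)&(h[...,1]>130))
for cc in (c,r.camera("side")):
  print(cc["shot"])
  for l in ["gouge_mid","block_mid","eraser_mid","tube_mid","rod_mid","tape","baren"]:
    for d in r.boxes_of(cc,l)[:2]:
        p=np.array(d["position"]); rel=E@(p[:2]-P) if l in("tube_mid","rod_mid") else p[:2]-[.6255,-.0535]
        print(l,round(d["p"],2),np.round(p,3),"rel",np.round(rel,3))
  if "top" : save(cc,"f%d"%cc["shot"],1.5)
plan(.6,.16,.1,0)
E
ls pics
```

```text
clock: 35.25
eef_pos: [0.415, 0.3053, 0.1877]
ee_rot: [-0.0, 0.636, 0.772, -0.001]
wrist_force: [0.4, -1.3, 1.2]
gripper_width: 0.61
block ctr [ 0.6502 -0.0193] size 41.5 69.5 long yaw 90.0
26
gouge_mid 0.5 [ 0.592 -0.08   0.021] rel [-0.033 -0.027]
block_mid 0.85 [ 0.649 -0.017  0.034] rel [0.023 0.037]
eraser_mid 0.59 [ 0.654 -0.107  0.022] rel [ 0.028 -0.053]
eraser_mid 0.52 [ 0.796 -0.188  0.027] rel [ 0.171 -0.134]
tube_mid 0.9 [0.298 0.207 0.011] rel [-0.318  0.099]
tube_mid 0.65 [0.655 0.165 0.02 ] rel [ 0.025 -0.01 ]
rod_mid 0.76 [0.357 0.006 0.018] rel [-0.298 -0.11 ]
rod_mid 0.71 [0.592 0.166 0.024] rel [-0.037  0.003]
tape 0.67 [ 0.797 -0.19   0.029] rel [ 0.172 -0.136]
baren 0.82 [0.785 0.058 0.009] rel [0.16  0.111]
baren 0.72 [ 0.653 -0.105  0.02 ] rel [ 0.028 -0.051]
27
gouge_mid 0.6 [ 0.788 -0.193  0.017] rel [ 0.162 -0.139]
gouge_mid 0.51 [ 0.594 -0.098  0.021] rel [-0.031 -0.045]
block_mid 0.95 [ 0.643 -0.031  0.034] rel [0.017 0.022]
eraser_mid 0.67 [ 0.649 -0.112  0.013] rel [ 0.024 -0.058]
eraser_mid 0.17 [0.629 0.155 0.002] rel [0.003 0.208]
tube_mid 0.68 [0.305
[... 156 characters left out ...]
.786 -0.191  0.019] rel [ 0.16  -0.138]
baren 0.71 [0.785 0.045 0.012] rel [0.16  0.098]
baren 0.45 [ 0.79  -0.193  0.021] rel [ 0.165 -0.14 ]
t36.05 pos [0.4158 0.3053 0.1888] phi 10.9 tilt 0.00 w 0.607 F [-0.2  0.8  0.2] q [ 0.4   0.04  1.81 -0.    1.29  0.21]
shift now mm [-177.7  153.3   88.8] turn z deg 10.9 | shift after turn [-145.3  184.2   88.8] tool tilt fix rotvec deg [ 0.  0. -0.]
f26.png
f27.png
ra.png
rb.png
s14.png
seg.png
side0.png
t14.png
t19.png
top0.png
w1.png
w10.png
w11.png
w11r.png
w12.png
w13.png
w13r.png
w14.png
w14r.png
w15.png
w15r.png
w16.png
w17.png
w17r.png
w18.png
w18r.png
w2.png
w3.png
w3r.png
w4.png
w5.png
w6.png
w7.png
w7r.png
w8.png
w9.png
wr1.png
wrist0.png
```

View pics/t19.png

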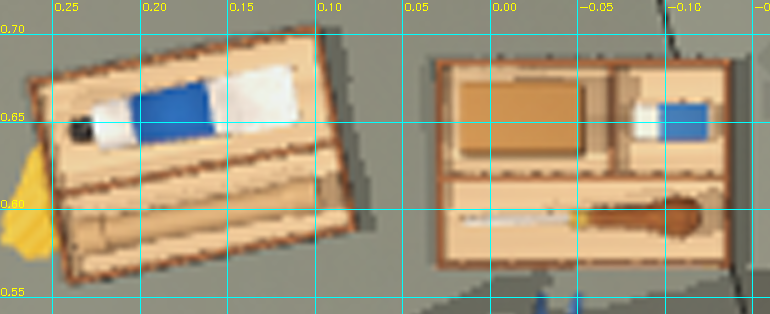

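```bash
python3 - <<'E'
from h import *
c=r.camera("top"); s=4
# rectify in tray frame
t=np.radians(10.9); C=np.array([.631,.170]); ex=np.array([np.cos(t),np.sin(t)]); ey=np.array([-ex[1],ex[0]])
def tr(z,H=70,W=190):
    u,v=np.meshgrid(np.arange(W*s),np.arange(H*s)); X=(5-v/s)/1e3; Y=(W/2-u/s)/1e3
    P=np.concatenate([C+X[...,None]*ex+Y[...,None]*ey,np.full(u.shape+(1,),z)],-1).reshape(-1,3)
    q=proj(c,P).reshape(H*s,W*s,2).astype(np.float32)
    im=cv2.remap(np.ascontiguousarray(c["frame"][:,:,::-1]),q[...,0],q[...,1],cv2.INTER_CUBIC)
    for y in range(-90,91,10):
        cv2.line(im,(int((W/2-y)*s),0),(int((W/2-y)*s),8),(255,255,0),1); cv2.putText(im,str(y),(int((W/2-y)*s),20),0,.35,(255,0,0),1)
    return im
cv2.imwrite("pics/t20.png",np.vstack([tr(.009),tr(.020)]))
E
```

```text
(no output)
```

View pics/t20.png

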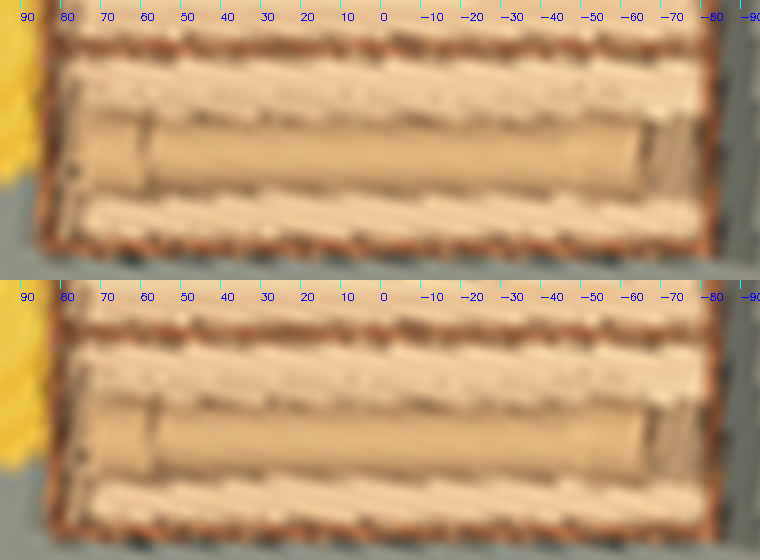

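```bash
python3 -c "
from h import *
print(r.sign_off()); print(r.state()['clock'])"
```

```text
the job is handed in; nothing more can be done
None
the job is handed in; nothing more can be done
```

I packed both kits and handed the job in at about 36 s of the 122 s allowed; the hand-in gave no verdict.

- **Carving tray:** the gouge is in the long bay, the sanding block in the bigger short bay and the eraser in the smaller one.
- **Printing tray:** the rod, pulled level out of its clips, is in the narrower long bay and the blue and white paint tube in the wider one. I left the pink rod and the red tube alone.

My last top-camera pictures showed all five pieces inside their bays, with the gripper open and clear of everything. Positions along each bay, in the tray's frame:

| Piece | Measured y (mm) | Allowed y (mm) |
|---|---|---|
| Gouge | about +2 | -13.5 to +13.5 |
| Block | about +34 | 18 to 48 |
| Eraser | about -50 | -61.5 to -38.5 |
| Rod | about +4 | -14 to +14 |
| Tube | about 0 | -18 to +18 |

The tape and baren were where they started, within the networks' few millimetres of scatter.

Some readings disagreed:
- The top and wrist cameras differed by about 3 mm in x.
- The networks' gouge point was off along y (-27 and -45 mm, outside the allowed range). They may have been seeing mostly the handle, so I used the two ends visible in the picture instead.
- The side camera's best hit for "gouge" was actually the tape roll, and for "tube" it found only the red look-alike.
- I did not measure resting heights directly. I took them from the release heights and the pictures.

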